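# Blank off four vacuum ports from a pile of plates

### The arm

A 7-joint arm with a two-finger parallel gripper is mounted at the origin on the work surface. World frame = base frame: x ahead of the robot, y to its left, z up, the work surface at z = 0. Lengths are in mm, angles in rad, forces in N, time in s.
With the tool pointing down it reaches from about 400 to 850 mm from the base axis. Payload 10.4 kg.
Tool frame: the origin (TCP) lies at the centre of the arm's flange, where the gripper is bolted on; the fingertips stand 182 mm ahead of it and the grasp point (between the pads) lies hold_point_z ahead of it (hold_point_z is the distance from the TCP to the grasp point, in mm); z points along the fingers, y is the line along which they close (so a half turn about z gives the same grasp; the last joint's range is limited). The gripper opens to 87 mm and grips with 3 to 60 N. Pads are 19 mm wide; open, the fingers measure 117 mm over their backs; the gripper's body (75 mm by 190 mm) begins 51 mm behind the grasp point.
Start: joints at [1.122, 0.332, -0.065, 1.46, 0.022, 1.35, -0.088], TCP at [258.17, -569.193, 404.776] pointing down, gripper open.
Joint ranges: [-2.6, 2.6], [-0.5, 2.12], [-1.47, 1.34], [0.16, 2.42], [-1.27, 4.41], [0.06, 2.06], [-2.6, 2.6]. Speed limits (rad/s): [2.22, 2.22, 2.79, 2.79, 3.14, 3.14, 3.14].

### API

Orientations are given as a 3x3 rotation matrix whose columns are the frame's x, y, z axes.
In Python, from cell import observe, capture, calibration, sign_off, hold_point_z gives the robot as it stands.
- The arm moves only by the tool play_rows, never from a script. Its argument "series" is a list of rows, each a list of 4 numbers: the shift along the tool's x, y, z in mm, then the turn about the tool's z in degrees. A call has 1 to 5 rows; each row shifts and turns the commanded pose from where the row before left it, along the tool's axes as they then stand; what a row does not reach is not made up. A row lasts 1/8 s, in which the tool goes at most 62.5 mm and 10.7 degrees, less where a joint would pass 70% of its speed; a pose out of reach is approached as far as the arm can. A call is refused whole if a number of a shift passes 62.5 or a number of a turn 10.7, either way. A call with a gripper value outside its range is refused whole. "jaw" is the opening, from -1 (shut) to 1 (fully open), set as the call begins (left out, the last holds). The fingers move at their own pace and stop on an object; "squeeze" is the grip in N (left out, the last holds). Time passes only in rows, so rows that do not move let the fingers close. It gives the time, the measured TCP pose, the force, the opening and the grip force at its end, in the units of the state.
- observe(): the state, without advancing time (a new reading comes with each control period).
- capture(name): name is "scene" or "top"; returns the picture (384x512x3 uint8, blue, green, red); there is no depth.
- calibration(name): a dict with "intrinsics" (3x3 intrinsics, pixels), "extrinsics" (4x4, takes a point from camera to world coordinates). Camera axes: x right, y up, looking along -z (the intrinsics and any distortion apply to the point x, -y, -z); pixel columns grow to the right and rows downward; lengths in mm; the calibration is good to about 2 mm. A picture is of the moment at which its call begins. calibration takes no time and is no camera call.
- sign_off(): hands the job in; it is judged then, once.
The state is a dict: "clock": time; "q": joint angles; "dq": joint speeds; "tau": joint torques, N m; "tool_pos": TCP position; "tool_rot": TCP orientation; "ft_force": force on the tool from outside, world axes, zero at the start; "torque": the same for the moment, N m; "grip_width": opening from 0.0 (shut) to 1.0 (fully open); "grip_force": force on a finger pad.
Only numpy, scipy, OpenCV 4.12 (cv2) and the standard library are available. Lean on these libraries where they do the work, as an engineer would, in place of code of your own. Each camera call takes 0.05 s, during which the arm holds its last target. There are 200 camera calls.

### The job

Take the pile of aluminium blank plates apart from the top down, seating each plate before taking the next, to close the four dark port blocks: each plate goes on the one block whose dowel pins fit its two holes, dropped fully home so that it lies flat on the block. Leave the glass gauge tube standing upright.

Things in the scene. Friction and masses are not known exactly. Their poses are not given: they have to be found in the camera images.
- plate_disc: Round aluminium plate, diameter 58, 14 mm thick, about 0.11 kg; top of the pile at the start. Origin: centre of the underside, z up. Two through holes, diameter 16 mm, at (-16, 0) and (16, 0) mm. Grip it across y. Symmetric under a half turn. Seated over its pins it lies flat on the block top, pins standing 6 mm out.
- plate_square: Square aluminium plate, 68 by 68, 14 mm thick, about 0.15 kg; second in the pile. Origin: centre of the underside, z up. Two through holes, diameter 16 mm, at (-19, -19) and (19, 19) mm, on a diagonal. Symmetric under a half turn. Seated over its pins it lies flat on the block top, pins standing 6 mm out.
- plate_mid: Rectangular aluminium plate, 104 (x) by 60 (y), 14 mm thick, about 0.22 kg; third in the pile. Origin: centre of the underside, z up. Two through holes, diameter 16 mm, at (-40, 0) and (40, 0) mm. Symmetric under a half turn. Seated over its pins it lies flat on the block top, pins standing 6 mm out.
- plate_long: Rectangular aluminium plate, 140 (x) by 60 (y), 14 mm thick, about 0.3 kg; bottom of the pile. Origin: centre of the underside, z up. Two through holes, diameter 16 mm, at (-58, 0) and (58, 0) mm. Symmetric under a half turn. Seated over its pins it lies flat on the block top, pins standing 6 mm out.
- port_near: Fixed dark steel block, 140 (x) by 70 (y) by 30 mm tall, a round black port in the middle of its top, a steel stub on its +x end (to 82 mm). The four blocks differ only in their pins. Origin: centre of the underside. Two upright brass dowel pins, diameter 10, rise 20 mm above the top face, the upper 8 mm coned to a 3 mm tip. Pins at (-16, 0) and (16, 0) mm.
- port_diag: Fixed dark steel block, 140 (x) by 70 (y) by 30 mm tall, a round black port in the middle of its top, a steel stub on its +x end (to 82 mm). The four blocks differ only in their pins. Origin: centre of the underside. Two upright brass dowel pins, diameter 10, rise 20 mm above the top face, the upper 8 mm coned to a 3 mm tip. Pins at (-19, -19) and (19, 19) mm, on a diagonal.
- port_mid: Fixed dark steel block, 140 (x) by 70 (y) by 30 mm tall, a round black port in the middle of its top, a steel stub on its +x end (to 82 mm). The four blocks differ only in their pins. Origin: centre of the underside. Two upright brass dowel pins, diameter 10, rise 20 mm above the top face, the upper 8 mm coned to a 3 mm tip. Pins at (-40, 0) and (40, 0) mm.
- port_wide: Fixed dark steel block, 140 (x) by 70 (y) by 30 mm tall, a round black port in the middle of its top, a steel stub on its +x end (to 82 mm). The four blocks differ only in their pins. Origin: centre of the underside. Two upright brass dowel pins, diameter 10, rise 20 mm above the top face, the upper 8 mm coned to a 3 mm tip. Pins at (-58, 0) and (58, 0) mm.
- stand: Fixed wooden board, 160 (x) by 90 (y) by 30 mm tall, without pins, on which the pile lies at the start, its plates about centred, roughly in line with the board and lying flat on one another. Origin: centre of the underside.
- gauge: Loose upright glass gauge tube on a round steel foot of diameter 40, 70 mm tall, 0.12 kg. Origin: centre of the underside, z up.

How it is judged (in metres and radians):
On the way, in this order (a step that is already met when the one before it is completed fails the run):
1. the round plate is seated over the pins of its block and let go (horizontal distance between plate_disc and port_near below 0.006 m and z of plate_disc in the frame of port_near between 0.027 and 0.0325 m and angle between plate_disc's own z axis and vertical below 0.06 rad and linear speed of plate_disc below 0.02 m/s and contact force between the fingers and plate_disc below 0.05 N), for 0.2 s.
2. the square plate is seated over the pins of its block and let go (horizontal distance between plate_square and port_diag below 0.006 m and z of plate_square in the frame of port_diag between 0.027 and 0.0325 m and angle between plate_square's own z axis and vertical below 0.06 rad and linear speed of plate_square below 0.02 m/s and contact force between the fingers and plate_square below 0.05 N), for 0.2 s.
3. the middle-length rectangular plate is seated over the pins of its block and let go (horizontal distance between plate_mid and port_mid below 0.006 m and z of plate_mid in the frame of port_mid between 0.027 and 0.0325 m and angle between plate_mid's own z axis and vertical below 0.06 rad and linear speed of plate_mid below 0.02 m/s and contact force between the fingers and plate_mid below 0.05 N), for 0.2 s.
4. the long plate is seated over the pins of its block and let go (horizontal distance between plate_long and port_wide below 0.006 m and z of plate_long in the frame of port_wide between 0.027 and 0.0325 m and angle between plate_long's own z axis and vertical below 0.06 rad and linear speed of plate_long below 0.02 m/s and contact force between the fingers and plate_long below 0.05 N), for 0.2 s.
At the end, for the whole second after the job is handed in: Every plate lies flat on the block whose pins fit its holes: centre within 6 mm of the block's centre, underside within 2.5 mm of the block's top face, tilt under 0.06 rad, released and at rest; the gauge tube stands upright (within 0.2 rad) (all of step 1 and all of step 2 and all of step 3 and all of step 4 and angle between gauge's own z axis and vertical below 0.2 rad); the robot touches nothing.
It fails at once if the glass gauge tube is knocked over (angle between gauge's own z axis and vertical above 0.5 rad).
It also fails if it takes over 128 s, if anything falls off the work surface, if the arm or the gripper's body presses on something with over 40 N, if the wrist force passes 120 N, or if a joint passes its speed limit or range.

## Working session

There is one attempt and no reset: what is moved stays moved. The work goes in short steps, Python scripts to look and compute and a tool call to move; the robot and the scene stay as the last step left them, time stands still between calls to the robot, and variables do not carry over. Pictures are saved under pics/ and viewed, at most 14 in all, crops included, and the job is handed in when it is done.

Besides the shell and the picture viewer there is one more tool, called after "Call:" by a JSON object that holds its "api" and its "payload", one argument or row to a line. play_rows: Moves the arm, as the interface text tells. Its arguments: {"type":"object","properties":{"series":{"type":"array","items":{"type":"array","items":{"type":"number"}}},"jaw":{"type":"number"},"squeeze":{"type":"number"}},"required":["series"]}

```bash
mkdir -p pics; python3 - <<'E'
from cell import *
import cv2
s=observe(); print(s, hold_point_z)
for n in("scene","top"):
    im=capture(n); cv2.imwrite(f"pics/{n}0.png",im); c=calibration(n); print(n,c["intrinsics"],c["extrinsics"],[k for k in c])
E
```

```text
{'clock': 0.0, 'q': array([ 1.1224077 ,  0.33290393, -0.06466939,  1.46096912,  0.02164645,
        1.34987385, -0.08850884]), 'dq': array([ 1.04016511e-03, -1.32392067e-03, -7.59073017e-04,  2.08306845e-03,
       -1.11174480e-03,  9.23145929e-05,  1.69612370e-03]), 'tau': array([ 3.56742803e-04, -6.23254180e+01,  2.49537081e-02, -3.89900243e+01,
       -6.12495071e-02,  3.96339130e-02,  1.90269106e-04]), 'tool_pos': array([ 258.08071394, -569.08813312,  403.92038561]), 'tool_rot': array([[ 9.10715717e-01,  4.13033143e-01, -7.11375006e-04],
       [ 4.13033738e-01, -9.10714836e-01,  1.27277064e-03],
       [-1.22163313e-04, -1.45295410e-03, -9.99998937e-01]]), 'ft_force': array([-0.2881642 ,  0.65153736,  0.15533417]), 'torque': array([ 0.04282734, -0.04179447, -0.01872865]), 'grip_force': 0.0, 'grip_width': 1.0000330044095822} 163.5
scene [[418.58216816   0.         253.41642671]
 [  0.         418.58216816 186.5523387 ]
 [  0.           0.           1.        ]] [[ 6.78711846e-01 -6.44005693e-01  3.52997022e-01  9.42462933e+02]
 [ 7.34281358e-01  5.86260195e-01 -3.42242416e-01 -3.80491066e+02]
 [ 1.34579617e-02  4.91483114e-01  8.70783114e-01  1.01331878e+03]
 [ 0.00000000e+00  0.00000000e+00  0.00000000e+00  1.00000000e+00]] ['intrinsics', 'extrinsics']
top [[393.1342131    0.         250.84619958]
 [  0.         393.1342131  189.21958947]
 [  0.           0.           1.        ]] [[-1.35669567e-02  9.95109853e-01 -9.78382195e-02  4.71936204e+02]
 [-9.99904536e-01 -1.32455884e-02  3.93349329e-03  1.17917882e+01]
 [ 2.61833314e-03  9.78822450e-02  9.95194559e-01  9.59821666e+02]
 [ 0.00000000e+00  0.00000000e+00  0.00000000e+00  1.00000000e+00]] ['intrinsics', 'extrinsics']
```

View pics/top0.png

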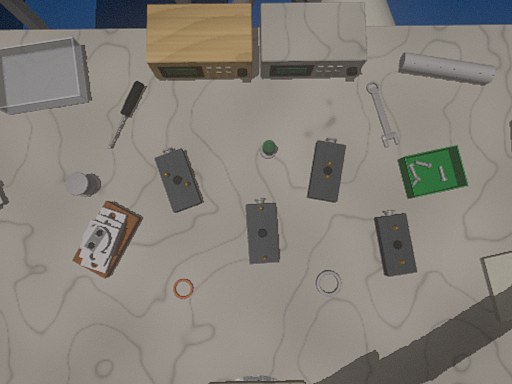

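View pics/scene0.png

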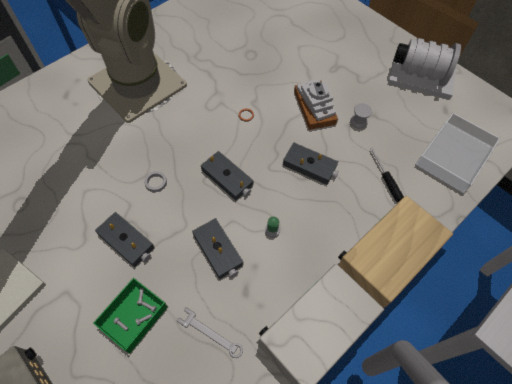

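The top view shows four dark blocks near (178,180), (262,233), (327,170) and (397,244). The pile on its stand is near (107,240). The gauge candidates are a grey cylinder at (85,184) and a green object at (268,148). I'll zoom in next and mask the colours.

```bash
cat > h.py <<'E'
import numpy as np, cv2
from cell import *
def proj(n,P):
    c=calibration(n);K,E=c["intrinsics"],c["extrinsics"]
    p=(np.atleast_2d(P)-E[:3,3])@E[:3,:3]; p=p*[1,-1,-1]; p=p@K.T; return p[:,:2]/p[:,2:]
def cast(n,uv,z):
    c=calibration(n);K,E=c["intrinsics"],c["extrinsics"]
    uv=np.atleast_2d(uv).astype(float); d=np.c_[uv,np.ones(len(uv))]@np.linalg.inv(K).T*[1,-1,-1]@E[:3,:3].T
    return E[:3,3]+d*((z-E[2,3])/d[:,2])[:,None]
def tri(uvs):
    A=np.zeros((3,3));b=np.zeros(3)
    for n,uv in uvs:
        o=calibration(n)["extrinsics"][:3,3];d=cast(n,uv,0)[0]-o;d/=np.linalg.norm(d);M=np.eye(3)-np.outer(d,d);A+=M;b+=M@o
    return np.linalg.solve(A,b)
def blobs(m,lo,hi):
    n,l,s,c=cv2.connectedComponentsWithStats(m.astype(np.uint8)); return [(i,s[i,4],c[i]) for i in range(1,n) if lo<=s[i,4]<=hi],l
E
python3 - <<'E'
from h import *
for n in("top","scene"):
    im=cv2.imread(f"pics/{n}0.png"); hsv=cv2.cvtColor(im,cv2.COLOR_BGR2HSV)
    dark=(hsv[...,2]<95)&(hsv[...,1]<90)
    bl,l=blobs(dark,600,4000)
    for i,a,c in bl:
        m=cv2.morphologyEx((l==i).astype(np.uint8),cv2.MORPH_CLOSE,np.ones((7,7)))
        m=cv2.morphologyEx(m,cv2.MORPH_OPEN,np.ones((9,9)))
        br=(hsv[...,1]>80)&(hsv[...,0]>8)&(hsv[...,0]<30)&(cv2.dilate((l==i).astype(np.uint8),np.ones((5,5)))>0)
        w=[(round(float(k[0]),1),round(float(k[1]),1),int(ar)) for _,ar,k in blobs(br,3,200)[0]]
        cn=max(cv2.findContours(m,0,2)[0],key=cv2.contourArea,default=None)
        print(n,a,c.round(1),w, cv2.minAreaRect(cn) if cn is not None else None)
t=cv2.imread("pics/top0.png");s=cv2.imread("pics/scene0.png")
f=lambda a,x,y:cv2.resize(a[y-40:y+40,x-50:x+50],(400,300),interpolation=2)
cv2.imwrite("pics/a.png",np.vstack([np.hstack([f(t,100,230),f(s,325,105)]),np.hstack([f(t,178,180),f(t,327,170)])]))
E
```

```text
top 702 [24.2 13.8] [] ((23.22772216796875, 11.277225494384766), (50.23685836791992, 19.700729370117188), 39.289405822753906)
top 1093 [211.5  67.3] [(172.8, 77.1, 11), (180.5, 76.8, 4), (188.3, 77.4, 11), (196.3, 76.7, 3)] ((180.5, 72.0), (14.0, 43.0), 90.0)
top 1635 [310.3  69.2] [] ((311.0, 69.5), (17.0, 100.0), 90.0)
top 1722 [326.1 170.9] [(328.7, 163.5, 15), (326.7, 176.5, 15)] ((326.2829284667969, 170.47630310058594), (30.138153076171875, 59.01385498046875), 9.246112823486328)
top 1843 [178.9 179.8] [(166.0, 174.5, 16), (186.7, 184.0, 15)] ((178.55233764648438, 178.50669860839844), (61.35078811645508, 32.23276138305664), 70.70995330810547)
top 1771 [262.7 232.4] [(260.3, 207.8, 12), (263.7, 257.5, 14)] ((262.67041015625, 232.55532836914062), (59.20191192626953, 30.39918327331543), 86.18592071533203)
top 1909 [394.8 244.3] [(394.8, 227.4, 20), (401.2, 261.5, 19)] ((394.97998046875, 244.13999938964844), (60.910499572753906, 32.6465950012207), 79.69515228271484)
scene 1886 [16.1 45.1] [] ((10.213300704956055, 39.53899002075195), (79.31012725830078, 33.593360900878906), 61.6992454
[... 633 characters left out ...]
.1] [(111.4, 225.9, 21), (132.9, 244.9, 20)] ((125.69062042236328, 240.62156677246094), (59.38920211791992, 31.0696964263916), 41.987213134765625)
scene 1618 [217.4 249.5] [(213.4, 239.2, 20), (219.6, 249.4, 19)] ((218.29534912109375, 250.5777130126953), (60.46451187133789, 30.30423927307129), 59.74356460571289)
scene 1527 [461.4 345.2] [] ((451.12921142578125, 346.0527648925781), (22.58051109313965, 60.15657424926758), 73.53998565673828)
scene 667 [274.1 364.9] [] ((273.73455810546875, 366.4822998046875), (51.55150604248047, 15.333749771118164), 48.8140754699707)
scene 1429 [396.2 363.7] [] ((399.48077392578125, 362.0961608886719), (71.97461700439453, 36.08536911010742), 11.309932708740234)
```

View pics/a.png

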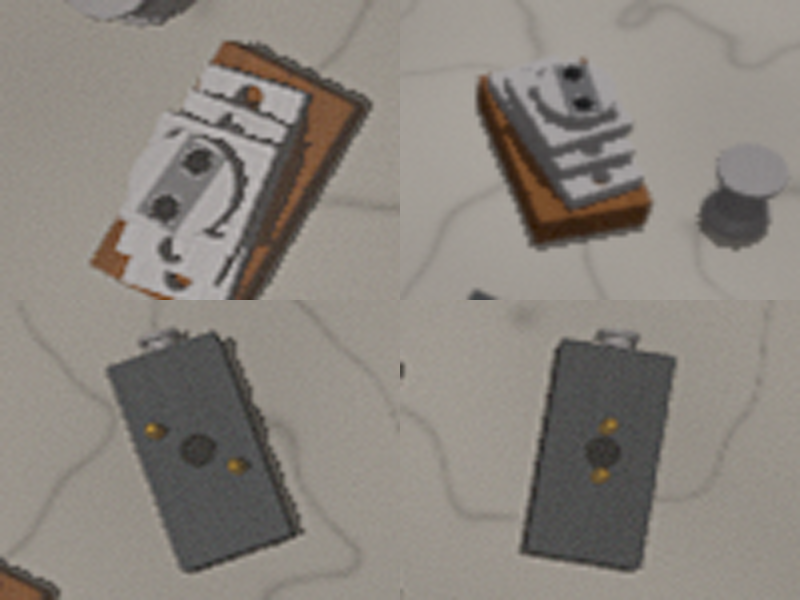

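Top-left crop: the disc carries a grey stripe with two dark holes, at about (99.5,229.5) and (91,241.5) in the full image. From pin spacing, the block at (178,180) is diag, (327,170) near, (262,233) wide and (395,244) mid.

```bash
python3 - <<'E'
from h import *
B={"near":[(328.7,163.5),(326.7,176.5),(219.6,249.4),(213.4,239.2)],"diag":[(166,174.5),(186.7,184),(319.6,156.4),(301.6,160.9)],
"wide":[(260.3,207.8),(263.7,257.5),(241.1,183.8),(211.8,158.1)],"mid":[(394.8,227.4),(401.2,261.5),(132.9,244.9),(111.4,225.9)]}
ims={n:cv2.imread(f"pics/{n}0.png") for n in("top","scene")}
def port(n,uv):
    x,y=map(int,np.round(uv));g=ims[n].max(2)[y-9:y+10,x-9:x+10].astype(float)
    m=g<np.median(g)-15 
    b,l=blobs(m,15,150); 
    b=sorted(b,key=lambda q:np.linalg.norm(q[2]-9)); return [(tuple((q[2]+[x-9,y-9]).round(1)),int(q[1])) for q in b[:2]]
for k,(a,b,c,d) in B.items():
    p=[tri([("top",a),("scene",u)]) for u in(c,d)] if 0 else None
    cand=[[tri([("top",a),("scene",c)]),tri([("top",b),("scene",d)])],[tri([("top",a),("scene",d)]),tri([("top",b),("scene",c)])]]
    P=min(cand,key=lambda q:abs(q[0][2]-44)+abs(q[1][2]-44))
    t=cast("top",[a,b],44)[:,:2];s=cast("scene",[c,d],44)[:,:2]
    v=t[0]-t[1]
    print(k,"tri",np.round(P,1).tolist(),"topmid",t.mean(0).round(1),"scenemid",s.mean(0).round(1),"len",np.linalg.norm(v).round(1),np.linalg.norm(s[0]-s[1]).round(1),"ang",np.degrees(np.arctan2(v[1],v[0])).round(1),np.degrees(np.arctan2(*(P[0]-P[1])[1::-1])).round(1))
    for n,uv in(("top",(np.array(a)+b)/2),("scene",(np.array(c)+d)/2)):
        pr=port(n,proj(n,[*t.mean(0),30])[0]); print("   port",n,pr,[cast(n,q[0],30)[0][:2].round(1).tolist() for q in pr])
# disc holes
for n,c0 in(("top",[(99.5,229.5),(90.8,241.5)]),("scene",[(318,89),(321,96)])):
    for c in c0:
        x,y=map(int,np.round(c));g=ims[n].max(2)[y-6:y+7,x-6:x+7].astype(float)
        b,l=blobs(g<90,4,80); q=min(b,key=lambda q:np.linalg.norm(q[2]-6)); uv=q[2]+[x-6,y-6]
        print("hole",n,uv.round(2),q[1],cast(n,uv,86)[0].round(1))
E
```

```text
near tri [[621.3, -178.4, 35.7], [590.3, -172.5, 35.9]] topmid [ 605.  -173.3] scenemid [ 608.2 -177.7] len 31.3 31.3 ang -10.5 -10.8
   port top [((np.float64(327.3), np.float64(170.2)), 53)] [[606.6, -175.1]]
   port scene [((np.float64(216.4), np.float64(245.0)), 54)] [[604.7, -176.2]]
diag tri [[600.0, 208.1, 35.0], [576.7, 159.0, 36.0]] topmid [587.8 182.6] scenemid [591.  177.9] len 53.8 53.2 ang 64.6 64.6
   port top [((np.float64(177.0), np.float64(179.5)), 58)] [[588.9, 183.6]]
   port scene [((np.float64(310.3), np.float64(160.0)), 45)] [[588.5, 182.0]]
wide tri [[518.0, -14.2, 35.4], [402.6, -20.1, 37.1]] topmid [460.9 -16.3] scenemid [463.6 -20.7] len 114.7 115.4 ang 3.0 2.9
   port top [((np.float64(262.1), np.float64(232.8)), 62)] [[460.0, -16.9]]
   port scene [((np.float64(226.4), np.float64(172.1)), 44)] [[460.4, -18.0]]
mid tri [[467.8, -328.8, 35.4], [388.8, -339.5, 35.9]] topmid [ 429.4 -330.1] scenemid [ 431.9 -335.3] len 79.0 79.2 ang 7.9 7.7
   port top [((np.float64(397.1), np.float64(244.3)), 54)] [[428.9, -333.3]]
   port scene [((np.float64(122.8), np.float64(236.4)), 55)] [[428.3, -334.9]]
hole top [ 99.19 232.67] 36 [465.9 344.3  86. ]
hole top [ 90.74 245.11] 38 [439.  362.3  86. ]
hole scene [320.4   92.25] 20 [465.9 343.6  86. ]
hole scene [320.5   96.75] 28 [477.8 331.2  86. ]
```

The pin midpoints and port centres agree to about 1 mm:

| Block | Centre (mm) | Angle |
|---|---|---|
| near | (605.7, -175.6) | -10.6° |
| diag | (588.5, 183.2) | 19.6° |
| wide | (460.3, -17.3) | 3° |
| mid | (428.4, -334.1) | 7.8° |

The disc is at (452.5, 353), angle -33.8°. Next I'll write the move planner.

```bash
cat > plan.py <<'E'
import sys,json,numpy as np
from cell import observe
# args: waypoints "x,y,z,ang" of the TCP; ang = heading of tool x in degrees; first step size optional
def plan(wps,step=50,turn=10):
    s=observe();p=np.array(s["tool_pos"]);R=s["tool_rot"];a=np.degrees(np.arctan2(R[1,0],R[0,0]))
    print("at",p.round(1),round(a,1),"tilt",np.degrees(np.arccos(-R[2,2])).round(2),"grip",round(s["grip_width"]*87,1),round(s["grip_force"],1),"q7",round(s["q"][6],2),"t",round(s["clock"],1))
    rows=[]
    for x,y,z,ang in wps:
        t=np.array([x,y,z]);da=(ang-a+180)%360-180
        n=int(max(np.ceil(np.linalg.norm(t-p)/step),np.ceil(abs(da)/turn),1))
        for i in range(n):
            d=(t-p)/(n-i);r=round(-((ang-a+180)%360-180)/(n-i),1);c,s_=np.cos(np.radians(a)),np.sin(np.radians(a))
            row=[round(d[0]*c+d[1]*s_,1),round(d[0]*s_-d[1]*c,1),round(-d[2],1),r]
            p=p+[row[0]*c+row[1]*s_,row[0]*s_-row[1]*c,-row[2]];a-=r;rows.append(row)
    for i in range(0,len(rows),5):print(json.dumps(rows[i:i+5]))
if __name__=="__main__":
    plan([tuple(map(float,w.split(","))) for w in sys.argv[1:]])
E
python3 plan.py 600,-120,404,85 452.5,353,330,146.2
```

```text
at [ 258.1 -569.1  404. ] 24.4 tilt 0.07 grip 87.0 0.0 q7 -0.09 t 0.1
[[41.4, -22.3, 0.0, -5.1], [43.2, -18.6, 0.0, -5.0], [44.7, -14.7, 0.0, -5.1], [45.8, -10.7, 0.0, -5.0], [46.6, -6.6, 0.0, -5.1]]
[[47.0, -2.5, 0.0, -5.0], [47.0, 1.6, 0.0, -5.1], [46.7, 5.8, 0.0, -5.0], [46.0, 9.8, 0.0, -5.1], [44.9, 13.9, 0.0, -5.0]]
[[43.5, 17.8, 0.0, -5.1], [41.8, 21.5, 0.0, -5.0], [41.7, -17.1, 6.7, -5.6], [43.1, -13.0, 6.7, -5.6], [44.2, -8.7, 6.7, -5.6]]
[[44.8, -4.3, 6.7, -5.6], [45.0, 0.1, 6.7, -5.5], [44.8, 4.4, 6.8, -5.6], [44.2, 8.7, 6.7, -5.5], [43.2, 12.9, 6.8, -5.6]]
[[41.7, 17.1, 6.7, -5.5], [39.9, 21.0, 6.8, -5.6], [37.6, 24.8, 6.7, -5.5]]
```

Call:
{"api": "play_rows", "payload": {
  "series": [
    [41, -22, 0, -5],
    [43, -19, 0, -5],
    [45, -15, 0, -5],
    [46, -11, 0, -5],
    [47, -7, 0, -5]
  ],
  "jaw": 1
}}

```text
clock: 0.72
tool_pos: [401.1, -379.8, 404.5]
tool_rot: [[0.649, 0.761, -0.0], [0.761, -0.649, 0.0], [-0.0, -0.0, -1.0]]
ft_force: [-0.0, -0.8, 0.1]
grip_width: 0.999
grip_force: 0.0
```

Call:
{"api": "play_rows", "payload": {
  "series": [
    [47, -2, 0, -5],
    [47, 2, 0, -5],
    [47, 6, 0, -5],
    [46, 10, 0, -5],
    [45, 14, 0, -5]
  ]
}}

```text
clock: 1.35
tool_pos: [546.1, -194.2, 404.5]
tool_rot: [[0.266, 0.964, -0.0], [0.964, -0.266, 0.0], [-0.0, -0.0, -1.0]]
ft_force: [0.8, -1.4, 0.9]
grip_width: 1.001
grip_force: 0.0
```

Call:
{"api": "play_rows", "payload": {
  "series": [
    [43, 18, 0, -5],
    [42, 22, 0, -5],
    [42, -17, 7, -5.5],
    [43, -13, 7, -5.5],
    [44, -9, 7, -5.5]
  ]
}}

```text
clock: 1.98
tool_pos: [564.3, 9.2, 383.1]
tool_rot: [[-0.192, 0.981, -0.001], [0.981, 0.192, -0.0], [0.0, -0.001, -1.0]]
ft_force: [1.0, -0.4, 0.7]
grip_width: 1.002
grip_force: 0.0
```

Call:
{"api": "play_rows", "payload": {
  "series": [
    [45, -4, 7, -5.5],
    [45, 0, 7, -5.5],
    [45, 4, 7, -5.5],
    [44, 9, 7, -5.5],
    [43, 13, 7, -5.5]
  ]
}}

```text
clock: 2.6
tool_pos: [501.3, 225.2, 348.3]
tool_rot: [[-0.623, 0.782, -0.0], [0.782, 0.623, -0.0], [-0.0, -0.0, -1.0]]
ft_force: [-0.3, 0.8, 0.4]
grip_width: 1.0
grip_force: 0.0
```

```bash
python3 plan.py 452.5,353,300,146.2
```

```text
at [501.3 225.2 348.3] 128.6 tilt 0.02 grip 87.0 0.0 q7 -0.01 t 2.6
[[43.5, 13.8, 16.1, -5.9], [41.8, 18.2, 16.1, -5.9], [39.7, 22.4, 16.1, -5.8]]
```

Call:
{"api": "play_rows", "payload": {
  "series": [
    [43.5, 13.8, 16, -5.9],
    [41.8, 18.2, 16, -5.9],
    [39.7, 22.4, 16, -5.8],
    [0, 0, 0, 0],
    [0, 0, 0, 0]
  ]
}}

```text
clock: 3.22
tool_pos: [453.7, 351.6, 300.4]
tool_rot: [[-0.829, 0.56, -0.0], [0.56, 0.829, -0.001], [-0.0, -0.001, -1.0]]
ft_force: [0.5, -0.2, -0.5]
grip_width: 0.998
grip_force: 0.0
```

```bash
python3 plan.py 452.5,353,256,146.2
```

```text
at [453.7 351.6 300.4] 146.0 tilt 0.04 grip 86.9 0.0 q7 -0.02 t 3.2
[[1.8, 0.5, 44.4, -0.2]]
```

Call:
{"api": "play_rows", "payload": {
  "series": [
    [1.8, 0.5, 15, 0],
    [0, 0, 15, 0],
    [0, 0, 14, 0],
    [0, 0, 0, 0]
  ]
}}

```text
clock: 3.72
tool_pos: [452.0, 352.8, 255.2]
tool_rot: [[-0.829, 0.559, -0.002], [0.559, 0.829, -0.001], [0.001, -0.002, -1.0]]
ft_force: [0.2, 0.1, 0.3]
grip_width: 1.001
grip_force: 0.0
```

Call:
{"api": "play_rows", "payload": {
  "series": [
    [0, 0, 0, 0],
    [0, 0, 0, 0],
    [0, 0, 0, 0],
    [0, 0, 0, 0],
    [0, 0, 0, 0]
  ],
  "jaw": -1,
  "squeeze": 20
}}

```text
clock: 4.35
tool_pos: [452.2, 353.4, 257.0]
tool_rot: [[-0.829, 0.559, 0.0], [0.559, 0.829, -0.0], [-0.0, 0.0, -1.0]]
ft_force: [-0.6, -1.0, 2.9]
grip_width: 0.662
grip_force: 20.0
```

Call:
{"api": "play_rows", "payload": {
  "series": [
    [0, 0, 0, 0],
    [0, 0, -5, 0],
    [0, 0, -15, 0],
    [0, 0, -20, 0],
    [0, 0, -20, 0]
  ]
}}

```text
clock: 4.97
tool_pos: [452.3, 353.6, 318.7]
tool_rot: [[-0.829, 0.559, 0.001], [0.559, 0.829, 0.001], [-0.0, 0.001, -1.0]]
ft_force: [1.0, 0.1, -1.5]
grip_width: 0.665
grip_force: 20.0
```

```bash
python3 - <<'E'
from h import *
s=observe();print(s["tool_pos"],s["grip_width"]*87)
t=capture("top");c=capture("scene");cv2.imwrite("pics/t1.png",t);cv2.imwrite("pics/s1.png",c)
f=lambda a,x,y:cv2.resize(a[y-40:y+40,x-50:x+50],(400,320),interpolation=2)
cv2.imwrite("pics/b.png",np.hstack([f(t,100,230),f(c,325,105)]))
E
python3 plan.py 530,200,340,146.2 605.7,-175.6,300,169.4
```

```text
[452.2649217  353.58359351 318.70815897] 57.889673773362475
at [452.6 354.1 319.9] 146.0 tilt 0.26 grip 57.7 20.0 q7 -0.02 t 5.1
[[-37.6, -21.1, -5.0, -0.1], [-37.5, -21.2, -5.0, -0.0], [-37.6, -21.2, -5.1, -0.1], [-37.5, -21.3, -5.0, -0.0], [-34.0, -33.7, 5.0, -2.9]]
[[-32.2, -35.4, 5.0, -2.9], [-30.4, -37.0, 5.0, -2.9], [-28.5, -38.5, 5.0, -2.9], [-26.5, -39.9, 5.0, -2.9], [-24.5, -41.2, 5.0, -2.9]]
[[-22.3, -42.4, 5.0, -2.9], [-20.2, -43.4, 5.0, -2.9]]
```

View pics/b.png

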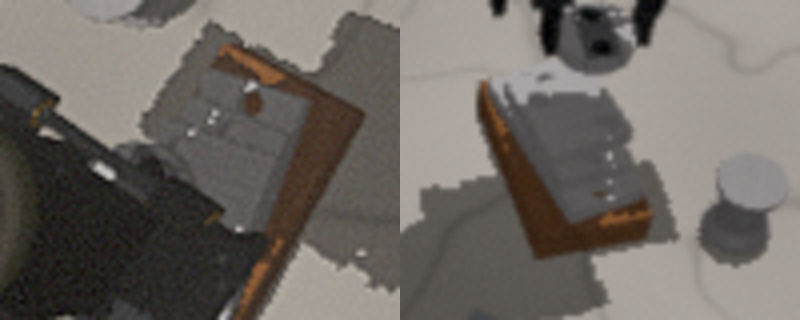

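The disc is in the grip (57.9 mm wide) and lifted clear, and the rest of the pile is undisturbed. Moving it to port_near.

Call:
{"api": "play_rows", "payload": {
  "series": [
    [-37.5, -21, -5, 0],
    [-37.5, -21, -5, 0],
    [-37.5, -21, -5, 0],
    [-37.5, -21, -5, 0],
    [-34, -34, 5, -2.9]
  ]
}}

```text
clock: 5.7
tool_pos: [539.5, 151.7, 332.3]
tool_rot: [[-0.857, 0.515, 0.001], [0.515, 0.857, 0.001], [-0.001, 0.001, -1.0]]
ft_force: [0.7, 0.4, -0.8]
grip_width: 0.662
grip_force: 20.0
```

Call:
{"api": "play_rows", "payload": {
  "series": [
    [-32, -35, 5, -2.9],
    [-30, -37, 5, -2.9],
    [-28.5, -38.5, 5, -2.9],
    [-26.5, -40, 5, -2.9],
    [-24.5, -41, 5, -2.9]
  ]
}}

```text
clock: 6.32
tool_pos: [585.0, -83.2, 306.5]
tool_rot: [[-0.959, 0.284, -0.0], [0.284, 0.959, -0.0], [-0.0, -0.0, -1.0]]
ft_force: [0.7, -0.2, -0.6]
grip_width: 0.665
grip_force: 20.0
```

Call:
{"api": "play_rows", "payload": {
  "series": [
    [-22, -42, 5, -2.9],
    [-20, -43, 5, -2.9],
    [0, 0, 0, 0],
    [0, 0, 0, 0]
  ]
}}

```text
clock: 6.82
tool_pos: [603.3, -173.9, 296.5]
tool_rot: [[-0.982, 0.188, -0.0], [0.188, 0.982, 0.001], [0.0, 0.001, -1.0]]
ft_force: [-0.1, 1.3, -1.7]
grip_width: 0.661
grip_force: 20.0
```

```bash
python3 plan.py 605.7,-175.6,260,169.4
```

```text
at [ 603.3 -173.9  296.5] 169.2 tilt 0.05 grip 57.5 20.0 q7 1.34 t 6.8
[[-2.7, -1.2, 36.5, -0.2]]
```

Call:
{"api": "play_rows", "payload": {
  "series": [
    [-2.7, -1.2, 15, -0.2],
    [0, 0, 21, 0],
    [0, 0, 0, 0]
  ]
}}

```text
clock: 7.2
tool_pos: [604.9, -175.7, 258.0]
tool_rot: [[-0.983, 0.183, -0.004], [0.183, 0.983, 0.001], [0.004, 0.0, -1.0]]
ft_force: [-0.2, -0.5, -1.4]
grip_width: 0.661
grip_force: 20.0
```

```bash
python3 - <<'E'
from h import *
s=observe();print(s["tool_pos"],s["ft_force"])
c=capture("scene");cv2.imwrite("pics/s2.png",c)
x,y=map(int,proj("scene",[605.7,-175.6,60])[0]);print(x,y)
cv2.imwrite("pics/c.png",cv2.resize(c[y-35:y+35,x-40:x+40],(640,560),interpolation=2))
E
python3 plan.py 605.7,-175.6,222,169.4
```

```text
[ 604.89959718 -175.69131901  257.95151094] [-0.24820227 -0.49382199 -1.4309602 ]
216 240
at [ 605.4 -175.8  259.4] 169.4 tilt 0.14 grip 57.8 20.0 q7 1.33 t 7.2
[[-0.3, 0.3, 37.4, 0.0]]
```

View pics/c.png

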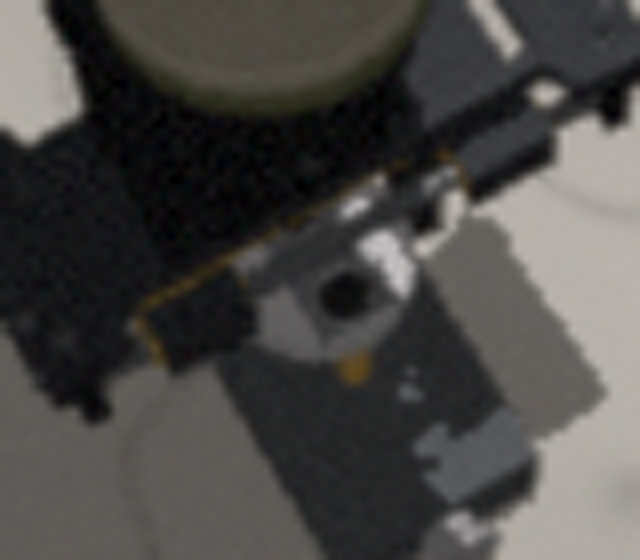

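The scene crop shows the disc's outer hole at about (219.4,241.9), with its pin just beyond. I'll check that hole against the pin position numerically.

```bash
python3 - <<'E'
from h import *
im=cv2.imread("pics/s2.png").max(2)
b,l=blobs(im[234:250,211:228]<45,5,80)
for q in b: uv=q[2]+[211,234];print(q[1],uv.round(1),cast("scene",uv,88)[0].round(1))
E
```

```text
30 [218.6 241.6] [ 621.7 -178.9   88. ]
17 [225.8 247.3] [ 643.8 -175.7   88. ]
```

The hole lands within 0.5 mm of the pin, so I'll lower.

Call:
{"api": "play_rows", "payload": {
  "series": [
    [-0.3, 0.3, 10, 0],
    [0, 0, 9, 0],
    [0, 0, 9, 0],
    [0, 0, 9, 0],
    [0, 0, 6, 0]
  ]
}}

```text
clock: 7.88
tool_pos: [606.0, -176.0, 217.0]
tool_rot: [[-0.983, 0.184, -0.0], [0.184, 0.983, 0.0], [0.0, 0.0, -1.0]]
ft_force: [0.5, 0.5, -0.6]
grip_width: 0.666
grip_force: 20.0
```

Call:
{"api": "play_rows", "payload": {
  "series": [
    [0, 0, 0, 0]
  ]
}}

```text
clock: 8.0
tool_pos: [606.0, -176.0, 217.2]
tool_rot: [[-0.983, 0.184, -0.001], [0.184, 0.983, 0.0], [0.001, 0.0, -1.0]]
ft_force: [0.4, 0.2, -0.8]
grip_width: 0.665
grip_force: 20.0
```

Call:
{"api": "play_rows", "payload": {
  "series": [
    [0, 0, 0.5, 0],
    [0, 0, 0, 0],
    [0, 0, 0, 0],
    [0, 0, 0, 0],
    [0, 0, 0, 0]
  ],
  "jaw": 1
}}

```text
clock: 8.62
tool_pos: [606.1, -176.0, 217.3]
tool_rot: [[-0.983, 0.184, 0.0], [0.184, 0.983, -0.0], [-0.0, -0.0, -1.0]]
ft_force: [-0.7, 0.0, -0.6]
grip_width: 0.991
grip_force: 0.0
```

Call:
{"api": "play_rows", "payload": {
  "series": [
    [0, 0, -30, 0],
    [0, 0, -40, 0],
    [0, 0, -40, 0]
  ]
}}

```text
clock: 9.0
tool_pos: [606.0, -175.9, 328.4]
tool_rot: [[-0.983, 0.184, -0.0], [0.184, 0.983, 0.0], [0.0, 0.0, -1.0]]
ft_force: [1.1, -1.0, 0.4]
grip_width: 1.001
grip_force: 0.0
```

```bash
python3 plan.py 560,50,325,150
```

```text
at [ 606.  -175.9  328.4] 169.4 tilt 0.01 grip 87.1 0.0 q7 1.36 t 9.0
[[17.4, 42.7, 0.7, 3.9], [20.2, 41.5, 0.7, 3.9], [23.0, 40.0, 0.7, 3.9], [25.6, 38.3, 0.7, 3.9], [28.2, 36.5, 0.6, 3.8]]
```

Call:
{"api": "play_rows", "payload": {
  "series": [
    [17.5, 42.5, 0.5, 3.9],
    [20, 41.5, 0.5, 3.9],
    [23, 40, 0.5, 3.9],
    [25.5, 38.5, 0.5, 3.9],
    [28, 36.5, 0.5, 3.9]
  ]
}}

```text
clock: 9.62
tool_pos: [560.1, 51.3, 324.9]
tool_rot: [[-0.864, 0.504, 0.0], [0.504, 0.864, -0.0], [-0.001, -0.0, -1.0]]
ft_force: [1.0, -0.2, 0.6]
grip_width: 0.999
grip_force: 0.0
```

```bash
python3 - <<'E'
from h import *
t=capture("top");c=capture("scene");cv2.imwrite("pics/t3.png",t);cv2.imwrite("pics/s3.png",c)
f=lambda a,x,y:cv2.resize(a[y-30:y+30,x-40:x+40],(400,300),interpolation=2)
cv2.imwrite("pics/d.png",np.vstack([np.hstack([f(t,106,240),f(c,318,102)]),np.hstack([f(t,327,170),f(c,217,245)])]))
E
```

```text
(no output)
```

View pics/d.png

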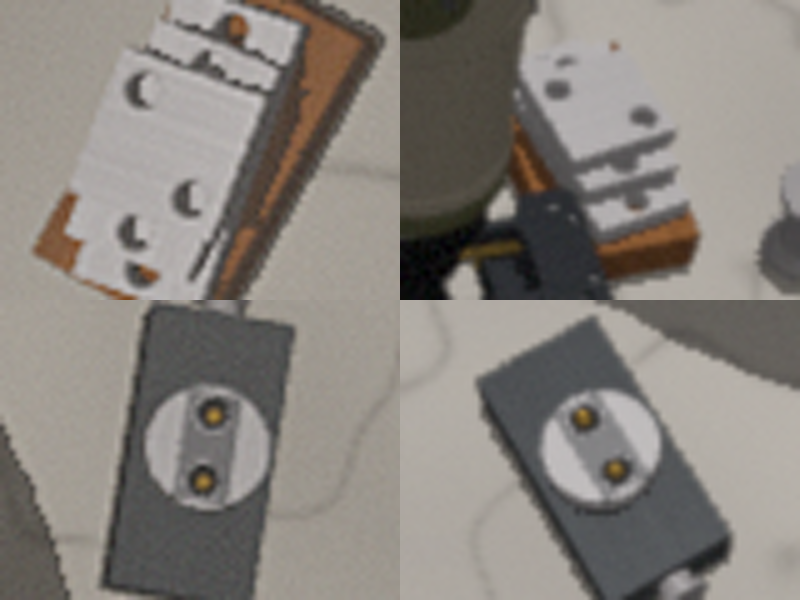

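The disc is fully home on port_near, with both pins standing inside its holes. The square's holes are at about (94.1,228.2) and (103.8,249.7) in top, and about (309.4,89.6) and (326.6,95.6) in scene.

```bash
python3 - <<'E'
from h import *
t=[(94.1,228.2),(103.8,249.7)];s=[(309.4,89.6),(326.6,95.6)]
T=cast("top",t,72);S=cast("scene",s,72);print(T.round(1),S.round(1))
for P in(T,):
    v=P[0]-P[1];print(P.mean(0).round(1),np.linalg.norm(v[:2]),np.degrees(np.arctan2(v[1],v[0])))
v=S[0]-S[1];print(S.mean(0).round(1),np.linalg.norm(v[:2]),np.degrees(np.arctan2(v[1],v[0])))
g=cv2.cvtColor(cv2.imread("pics/t3.png"),6)
for x0,y0 in((94,228),(104,250)): print(g[y0-6:y0+7,x0-7:x0+8])
# square edges near its top-left and right sides in top image
for y in(225,232,240,248): print(y,g[y,74:130:1])
E
```

```text
[[476.  361.3  72. ]
 [427.9 338.5  72. ]] [[429.7 337.8  72. ]
 [479.9 358.6  72. ]]
[451.9 349.9  72. ] 53.24783832515182 25.414840654367836
[454.8 348.2  72. ] 54.37646513208304 -157.53087625746005
[[154 153 162 170 167 171 174 176 181 182 172 152 136 109  83]
 [154 151 172 174 172 169 166 163 166 171 178 181 184 171 140]
 [152 155 169 175 174 156 137 121 135 157 165 174 175 178 181]
 [154 164 171 173 156 113  71 100 167 175 158 165 170 172 174]
 [157 168 171 162 119  79  75 168 185 176 166 169 176 172 168]
 [165 169 176 154  97  74  79 164 181 177 177 168 173 176 176]
 [164 168 174 153 103  68  78 165 181 176 172 165 168 175 174]
 [166 169 171 165 117  73  77 148 177 178 168 170 173 172 171]
 [173 172 172 176 149  95  72  75 147 165 167 171 174 170 172]
 [172 173 175 176 174 148 122 118 121 148 167 170 172 176 171]
 [167 167 171 170 174 181 174 174 177 174 174 169 171 170 171]
 [169 168 171 168 167 171 172 174 176 177 175 175 173 170 169]
 [168 171 170 170 170 171 170 169 172 173 175 174 176 175 175]]
[[171 171 171 174 177 175 177 178 177 180 178 175 177 177 178]
 [170 170 169 17
[... 972 characters left out ...]
]
232 [153 155 154 155 155 159 155 154 156 155 151 165 168 167 167 171 170 174
 181 174 174 177 174 174 169 171 170 171 171 173 176 174 174 174 174 173
 175 175 179 178 180 179 181 164 110  74  82  73  71  64  68  67  92 107
 101 105]
240 [156 156 156 157 158 156 156 156 164 168 164 168 169 170 171 170 172 172
 169 170 171 171 172 172 176 176 173 174 175 173 173 173 176 178 173 174
 172 175 177 184 171 111  80  79  76  66  70  71  65  98 106  88  66  58
  62  78]
248 [158 157 159 161 143 125 134 155 171 171 172 173 173 175 174 173 170 170
 171 173 172 172 172 172 173 178 146  89  72  80 167 181 175 169 171 176
 185 153  99  79  79  82  71  68  68  75 101  92  66  65  60  83 109 154
 167 158]
```

```bash
python3 plan.py 452.5,349.6,290,159.3
```

```text
at [559.1  55.8 325.4] 150.3 tilt 0.12 grip 86.7 0.0 q7 0.67 t 9.7
[[34.0, 28.9, 5.1, -1.3], [33.4, 29.6, 5.0, -1.3], [32.7, 30.4, 5.1, -1.3], [32.0, 31.1, 5.0, -1.3], [31.3, 31.9, 5.1, -1.3]]
[[30.6, 32.5, 5.0, -1.3], [29.8, 33.3, 5.1, -1.2]]
```

Call:
{"api": "play_rows", "payload": {
  "series": [
    [34, 29, 5, -1.3],
    [33.5, 29.5, 5, -1.3],
    [32.5, 30.5, 5, -1.3],
    [32, 31, 5, -1.3],
    [31.5, 32, 5, -1.3]
  ]
}}

```text
clock: 10.35
tool_pos: [485.4, 261.1, 299.7]
tool_rot: [[-0.917, 0.4, 0.001], [0.4, 0.917, -0.0], [-0.001, 0.0, -1.0]]
ft_force: [0.7, 0.1, -0.4]
grip_width: 0.999
grip_force: 0.0
```

Call:
{"api": "play_rows", "payload": {
  "series": [
    [30.5, 32.5, 5, -1.3],
    [30, 33.5, 5, -1.2],
    [0, 0, 0, 0],
    [0, 0, 0, 0]
  ]
}}

```text
clock: 10.85
tool_pos: [456.2, 344.0, 289.6]
tool_rot: [[-0.933, 0.36, 0.0], [0.36, 0.933, -0.001], [-0.0, -0.001, -1.0]]
ft_force: [0.1, -0.7, 0.0]
grip_width: 0.999
grip_force: 0.0
```

```bash
python3 plan.py 452.5,349.6,242.3,159.3
```

```text
at [456.2 344.  289.6] 158.9 tilt 0.04 grip 86.9 0.0 q7 0.19 t 10.8
[[5.5, 3.9, 47.3, -0.4]]
```

Call:
{"api": "play_rows", "payload": {
  "series": [
    [5.5, 4, 15, -0.4],
    [0, 0, 16, 0],
    [0, 0, 16, 0],
    [0, 0, 0, 0],
    [0, 0, 0, 0]
  ]
}}

```text
clock: 11.48
tool_pos: [452.2, 350.4, 242.9]
tool_rot: [[-0.935, 0.354, 0.0], [0.354, 0.935, 0.0], [-0.0, 0.0, -1.0]]
ft_force: [0.1, -0.4, 0.1]
grip_width: 0.997
grip_force: 0.0
```

Call:
{"api": "play_rows", "payload": {
  "series": [
    [0, 0, 0, 0],
    [0, 0, 0, 0],
    [0, 0, 0, 0],
    [0, 0, 0, 0],
    [0, 0, 0, 0]
  ],
  "jaw": -1
}}

```text
clock: 12.1
tool_pos: [452.1, 350.3, 243.0]
tool_rot: [[-0.935, 0.354, 0.0], [0.354, 0.935, -0.0], [-0.0, -0.0, -1.0]]
ft_force: [-1.1, -1.7, 5.0]
grip_width: 0.78
grip_force: 20.0
```

Call:
{"api": "play_rows", "payload": {
  "series": [
    [0, 0, 0, 0],
    [0, 0, -5, 0],
    [0, 0, -15, 0],
    [0, 0, -20, 0],
    [0, 0, -20, 0]
  ]
}}

```text
clock: 12.72
tool_pos: [452.1, 350.5, 304.7]
tool_rot: [[-0.935, 0.353, 0.001], [0.353, 0.935, 0.001], [-0.001, 0.001, -1.0]]
ft_force: [1.4, -0.5, -0.7]
grip_width: 0.78
grip_force: 20.0
```

```bash
python3 plan.py  588.5,183.2,290,199.6
```

```text
at [452.1 350.5 304.7] 159.3 tilt 0.06 grip 67.8 20.0 q7 0.2 t 12.7
[[-37.3, -21.7, 2.9, -8.1], [-33.9, -26.7, 2.9, -8.0], [-29.9, -31.2, 3.0, -8.1], [-25.2, -35.1, 2.9, -8.0], [-20.1, -38.2, 3.0, -8.1]]
```

Call:
{"api": "play_rows", "payload": {
  "series": [
    [-37.5, -21.5, 3, -8.1],
    [-34, -26.5, 3, -8.1],
    [-30, -31, 3, -8.1],
    [-25, -35, 3, -8],
    [-20, -38, 3, -8]
  ]
}}

```text
clock: 13.35
tool_pos: [589.8, 182.6, 289.1]
tool_rot: [[-0.941, -0.339, 0.001], [-0.339, 0.941, 0.0], [-0.001, -0.0, -1.0]]
ft_force: [1.3, 0.7, -1.5]
grip_width: 0.78
grip_force: 20.0
```

Call:
{"api": "play_rows", "payload": {
  "series": [
    [0, 0, 0, 0],
    [0, 0, 0, 0],
    [0, 0, 0, 0]
  ]
}}

```text
clock: 13.72
tool_pos: [588.1, 185.1, 288.5]
tool_rot: [[-0.942, -0.337, 0.001], [-0.337, 0.942, 0.0], [-0.001, 0.0, -1.0]]
ft_force: [-0.1, -0.2, -0.9]
grip_width: 0.78
grip_force: 20.0
```

```bash
python3 plan.py 588.5,183.2,258,199.6
```

```text
at [588.1 185.1 288.5] -160.3 tilt 0.04 grip 67.9 20.0 q7 1.19 t 13.7
[[0.3, -2.0, 30.5, 0.1]]
```

Call:
{"api": "play_rows", "payload": {
  "series": [
    [0.3, -2, 15, 0.1],
    [0, 0, 15, 0],
    [0, 0, 0, 0],
    [0, 0, 0, 0]
  ]
}}

```text
clock: 14.22
tool_pos: [589.1, 182.1, 257.7]
tool_rot: [[-0.943, -0.334, -0.0], [-0.334, 0.943, 0.0], [0.0, 0.0, -1.0]]
ft_force: [0.7, 1.0, -1.2]
grip_width: 0.777
grip_force: 20.0
```

```bash
python3 - <<'E'
from h import *
s=observe();print(s["tool_pos"])
c=capture("scene");cv2.imwrite("pics/s4.png",c)
x,y=map(int,proj("scene",[588.5,183.2,80])[0]);print(x,y)
cv2.imwrite("pics/e.png",cv2.resize(c[y-35:y+35,x-40:x+40],(640,560),interpolation=2))
z=s["tool_pos"][2]-185+14
b=np.radians(64.6);d=26.87*np.array([np.cos(b),np.sin(b)])
print("want",proj("scene",[[588.5+d[0],183.2+d[1],z],[588.5-d[0],183.2-d[1],z]]).round(1),z, (588.5+d[0],183.2+d[1]))
im=c.max(2)[y-35:y+35,x-40:x+40]
for q in blobs(im<75,10,80)[0]: uv=q[2]+[x-40,y-35];print(q[1],uv.round(1),cast("scene",uv,z)[0].round(1))
E
```

```text
[589.13856361 182.06922305 257.67936388]
313 149
want [[322.7 145.8]
 [304.1 150.6]] 86.67936388238002 (np.float64(600.0254870345425), np.float64(207.47261931923688))
```

View pics/e.png

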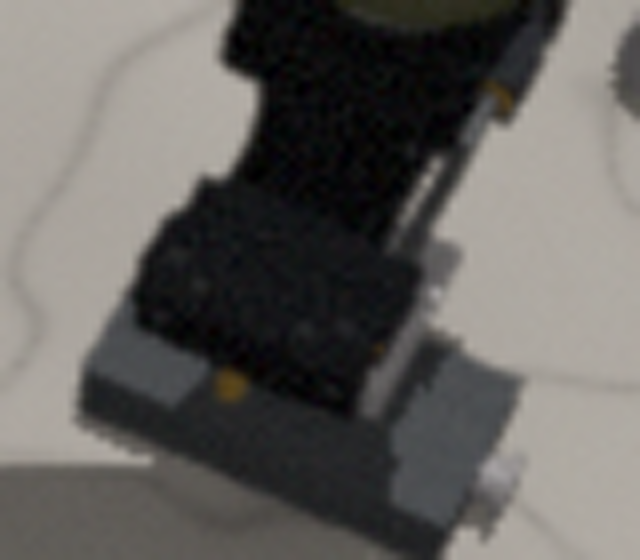

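The finger hides the holes from this side; only one brass pin shows, at about crop (232,385). The grasp numbers are consistent, so I'll lower by feel.

```bash
python3 plan.py 588.5,183.2,236,199.6
```

```text
at [589.2 182.1 258. ] -160.5 tilt 0.03 grip 67.8 20.0 q7 1.18 t 14.3
[[0.3, 1.3, 22.0, -0.1]]
```

Call:
{"api": "play_rows", "payload": {
  "series": [
    [0.3, 1.2, 8, 0],
    [0, 0, 7, 0],
    [0, 0, 7, 0],
    [0, 0, 6, 0],
    [0, 0, 0, 0]
  ]
}}

```text
clock: 14.9
tool_pos: [588.3, 182.8, 229.1]
tool_rot: [[-0.943, -0.334, -0.001], [-0.334, 0.943, -0.0], [0.001, -0.0, -1.0]]
ft_force: [0.4, -0.1, -0.9]
grip_width: 0.781
grip_force: 20.0
```

Call:
{"api": "play_rows", "payload": {
  "series": [
    [0, 0, 4, 0],
    [0, 0, 4, 0],
    [0, 0, 0, 0]
  ]
}}

```text
clock: 15.28
tool_pos: [588.4, 182.8, 221.4]
tool_rot: [[-0.943, -0.334, -0.0], [-0.334, 0.943, -0.0], [0.0, -0.0, -1.0]]
ft_force: [0.3, -0.5, -1.3]
grip_width: 0.78
grip_force: 20.0
```

The pins have entered with no contact force. I'll lower further, release and back off.

Call:
{"api": "play_rows", "payload": {
  "series": [
    [0, 0, 2, 0],
    [0, 0, 2, 0],
    [0, 0, 0, 0]
  ]
}}

```text
clock: 15.65
tool_pos: [588.4, 182.9, 217.6]
tool_rot: [[-0.943, -0.334, -0.0], [-0.334, 0.943, -0.0], [0.0, -0.0, -1.0]]
ft_force: [-0.8, -0.5, -1.6]
grip_width: 0.782
grip_force: 20.0
```

Call:
{"api": "play_rows", "payload": {
  "series": [
    [0, 0, 0, 0],
    [0, 0, 0, 0],
    [0, 0, 0, 0],
    [0, 0, 0, 0],
    [0, 0, 0, 0]
  ],
  "jaw": 1
}}

```text
clock: 16.27
tool_pos: [588.5, 182.9, 217.8]
tool_rot: [[-0.943, -0.334, 0.0], [-0.334, 0.943, -0.0], [-0.0, -0.0, -1.0]]
ft_force: [0.1, 1.1, 0.5]
grip_width: 0.997
grip_force: 0.0
```

Call:
{"api": "play_rows", "payload": {
  "series": [
    [0, 0, -30, 0],
    [0, 0, -40, 0],
    [0, 0, -40, 0]
  ]
}}

```text
clock: 16.65
tool_pos: [588.3, 182.9, 328.9]
tool_rot: [[-0.943, -0.334, -0.0], [-0.334, 0.943, -0.0], [0.0, 0.0, -1.0]]
ft_force: [1.2, -0.7, -0.2]
grip_width: 0.996
grip_force: 0.0
```

```bash
python3 plan.py 590,-60,330,165
```

```text
at [588.3 182.9 328.9] -160.5 tilt 0.01 grip 86.7 0.0 q7 1.22 t 16.6
[[15.9, -45.9, -0.2, 6.9], [10.3, -47.5, -0.2, 6.9], [4.5, -48.4, -0.2, 6.9], [-1.3, -48.5, -0.2, 6.9], [-7.2, -48.1, -0.3, 6.9]]
```

Call:
{"api": "play_rows", "payload": {
  "series": [
    [16, -46, 0, 6.9],
    [10, -47.5, 0, 6.9],
    [4.5, -48.5, 0, 6.9],
    [-1.5, -48.5, 0, 6.9],
    [-7, -48, 0, 6.9]
  ]
}}

```text
clock: 17.27
tool_pos: [590.1, -61.7, 327.9]
tool_rot: [[-0.965, 0.263, 0.0], [0.263, 0.965, -0.0], [-0.0, -0.0, -1.0]]
ft_force: [-0.3, 0.2, -0.3]
grip_width: 1.0
grip_force: 0.0
```

```bash
python3 - <<'E'
from h import *
t=capture("top");c=capture("scene");cv2.imwrite("pics/t5.png",t);cv2.imwrite("pics/s5.png",c)
f=lambda a,x,y:cv2.resize(a[y-30:y+30,x-40:x+40],(400,300),interpolation=2)
cv2.imwrite("pics/f.png",np.vstack([np.hstack([f(t,106,240),f(c,318,102)]),np.hstack([f(t,178,180),f(c,310,160)])]))
E
```

```text
(no output)
```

View pics/f.png

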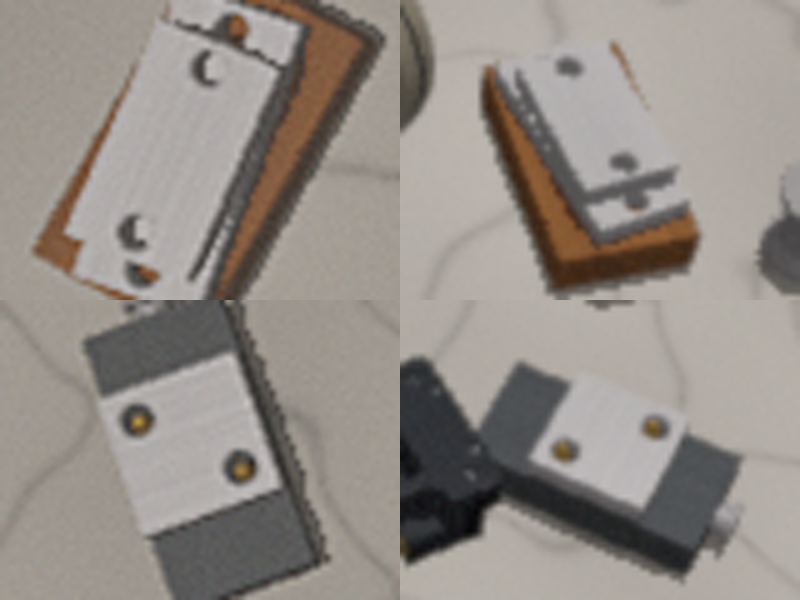

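The square is seated flat on port_diag, with both pins visible in its holes. The mid plate's holes are at about (107.3,223.3) and (92.5,256) in top, and (311.4,85) and (322.4,104) in scene.

```bash
python3 - <<'E'
from h import *
def rep(n,a,b,z):
    P=cast(n,[a,b],z);v=P[0]-P[1];print(n,P.round(1).tolist(),P.mean(0).round(1),np.linalg.norm(v).round(1),np.degrees(np.arctan2(v[1],v[0])).round(1))
rep("top",(107.3,223.3),(92.5,256),58);rep("scene",(311.4,85),(322.4,104),58)
g=cv2.imread("pics/t5.png").max(2);print(g[217:231,101:116]);print(g[249:263,86:100])
E
python3 plan.py 540,150,300,158 
```

```text
top [[486.8, 337.0, 58.0], [413.4, 368.9, 58.0]] [450.1 353.   58. ] 80.0 -23.5
scene [[413.3, 366.5, 58.0], [486.7, 336.2, 58.0]] [450.  351.3  58. ] 79.3 157.5
[[178 176 183 187 172 148 121  94  80  78  79  73  68  81 155]
 [180 173 176 178 180 183 177 147 124 118  93  76  77 105 176]
 [175 173 177 177 177 173 173 176 179 176 147 121  92  82 154]
 [174 177 180 178 156 112  90 149 169 175 181 175 147 121  98]
 [176 178 178 158 109  75 106 171 183 173 169 179 183 172 154]
 [175 180 171 126  80  79 170 189 182 175 167 171 180 178 181]
 [177 179 164 116  73  81 169 186 180 180 169 175 175 173 176]
 [175 175 166 117  72  79 172 187 181 181 171 172 177 172 174]
 [174 175 166 143  90  73 156 170 175 171 175 178 175 177 175]
 [174 177 181 173 135  94  85  92 137 165 176 177 174 173 174]
 [171 176 180 175 170 152 140 136 157 175 175 175 175 172 177]
 [172 174 177 176 176 181 178 175 179 179 174 174 177 171 178]
 [173 180 172 172 173 175 172 173 179 178 175 174 174 176 180]
 [176 176 174 173 172 175 173 175 177 177 173 175 176 175 176]]
[[174 178 177 176 180 175 176 179 177 175 173 177 173 1
[... 260 characters left out ...]
7  81  74 170 187 180 165 173 180 178]
 [172 179 184 143  84  80  87 170 185 182 178 179 180 177]
 [178 181 183 133  76  85  90 175 190 184 171 175 183 176]
 [180 177 181 142  91  76  83 161 174 179 174 179 178 174]
 [178 175 181 176 121  79  79  86  76 156 182 183 177 173]
 [177 176 179 176 145 109  97  97 107 148 178 182 177 178]
 [174 176 173 180 177 168 154 150 163 183 185 176 175 178]
 [174 177 176 179 180 176 178 183 189 188 184 176 178 178]
 [174 175 177 179 175 129 132 162 176 182 180 175 179 178]]
at [590.3 -66.8 327.3] 164.3 tilt 0.18 grip 86.7 0.0 q7 1.08 t 17.4
[[21.4, 39.0, 5.5, 1.3], [22.3, 38.6, 5.5, 1.3], [23.1, 38.0, 5.4, 1.2], [23.9, 37.5, 5.5, 1.3], [24.8, 37.0, 5.4, 1.2]]
```

The plate centre is (450.05, 352.2), heading 157°, and both cameras agree.

```bash
python3 plan.py 530,150,300,158 450.0,352.2,275,157
```

```text
at [590.3 -66.8 327.3] 164.3 tilt 0.18 grip 86.7 0.0 q7 1.08 t 17.4
[[23.3, 38.5, 5.5, 1.3], [24.2, 38.0, 5.5, 1.3], [25.0, 37.4, 5.4, 1.2], [25.8, 36.8, 5.5, 1.3], [26.7, 36.3, 5.4, 1.2]]
[[30.0, 31.5, 5.0, 0.2], [30.1, 31.4, 5.0, 0.2], [30.2, 31.3, 5.0, 0.2], [30.3, 31.2, 5.0, 0.2], [30.4, 31.1, 5.0, 0.2]]
```

Call:
{"api": "play_rows", "payload": {
  "series": [
    [23.3, 38.5, 5.5, 1.3],
    [24.2, 38, 5.5, 1.3],
    [25, 37.4, 5.5, 1.2],
    [25.8, 36.8, 5.5, 1.3],
    [26.7, 36.3, 5.5, 1.2]
  ]
}}

```text
clock: 18.0
tool_pos: [526.8, 157.7, 300.2]
tool_rot: [[-0.932, 0.363, 0.0], [0.363, 0.932, -0.0], [-0.0, 0.0, -1.0]]
ft_force: [0.6, 1.4, 0.1]
grip_width: 1.004
grip_force: 0.0
```

Call:
{"api": "play_rows", "payload": {
  "series": [
    [30, 31.5, 5, 0.2],
    [30, 31.5, 5, 0.2],
    [30, 31.5, 5, 0.2],
    [30.5, 31, 5, 0.2],
    [30.5, 31, 5, 0.2]
  ]
}}

```text
clock: 18.62
tool_pos: [444.2, 358.8, 275.2]
tool_rot: [[-0.925, 0.379, 0.0], [0.379, 0.925, 0.0], [-0.0, 0.0, -1.0]]
ft_force: [0.3, 0.1, -0.7]
grip_width: 1.0
grip_force: 0.0
```

Call:
{"api": "play_rows", "payload": {
  "series": [
    [0, 0, 0, 0],
    [0, 0, 0, 0],
    [0, 0, 0, 0]
  ]
}}

```text
clock: 19.0
tool_pos: [445.9, 356.2, 275.2]
tool_rot: [[-0.925, 0.381, 0.0], [0.381, 0.925, -0.001], [-0.001, -0.0, -1.0]]
ft_force: [0.2, -0.1, 0.2]
grip_width: 1.001
grip_force: 0.0
```

```bash
python3 plan.py 450.0,352.2,228.3,157
```

```text
at [445.9 356.2 275.2] 157.6 tilt 0.04 grip 87.1 0.0 q7 0.12 t 19.0
[[-5.3, -2.2, 46.9, 0.6]]
```

Call:
{"api": "play_rows", "payload": {
  "series": [
    [-5.3, -2.2, 15, 0.6],
    [0, 0, 16, 0],
    [0, 0, 16, 0],
    [0, 0, 0, 0],
    [0, 0, 0, 0]
  ]
}}

```text
clock: 19.62
tool_pos: [449.1, 353.5, 228.4]
tool_rot: [[-0.921, 0.389, -0.0], [0.389, 0.921, 0.0], [0.0, 0.0, -1.0]]
ft_force: [-0.1, 0.2, 1.0]
grip_width: 1.0
grip_force: 0.0
```

Call:
{"api": "play_rows", "payload": {
  "series": [
    [0, 0, 0, 0],
    [0, 0, 0, 0],
    [0, 0, 0, 0],
    [0, 0, 0, 0],
    [0, 0, 0, 0]
  ],
  "jaw": -1,
  "squeeze": 30
}}

```text
clock: 20.25
tool_pos: [449.2, 353.1, 228.3]
tool_rot: [[-0.921, 0.389, 0.0], [0.389, 0.921, -0.0], [-0.0, -0.0, -1.0]]
ft_force: [-0.7, -1.8, 3.2]
grip_width: 0.683
grip_force: 30.0
```

Call:
{"api": "play_rows", "payload": {
  "series": [
    [0, 0, 0, 0],
    [0, 0, -5, 0],
    [0, 0, -15, 0],
    [0, 0, -30, 0],
    [0, 0, -30, 0]
  ]
}}

```text
clock: 20.88
tool_pos: [449.1, 353.4, 309.9]
tool_rot: [[-0.921, 0.389, 0.0], [0.389, 0.921, 0.001], [-0.0, 0.001, -1.0]]
ft_force: [0.5, 0.1, -1.1]
grip_width: 0.686
grip_force: 30.0
```

```bash
python3 plan.py 580,60,330,90 580,-150,310,50 428.4,-334.1,290,7.8
```

```text
at [449.1 353.4 309.9] 157.1 tilt 0.03 grip 59.7 30.0 q7 0.14 t 20.9
[[-33.5, -31.3, -2.9, 9.6], [-38.3, -25.3, -2.9, 9.6], [-42.0, -18.6, -2.9, 9.6], [-44.5, -11.3, -2.8, 9.6], [-45.8, -3.8, -2.9, 9.6]]
[[-45.7, 4.0, -2.8, 9.6], [-44.4, 11.5, -2.9, 9.5], [-42.0, -0.0, 4.0, 8.0], [-41.6, 5.8, 4.0, 8.0], [-40.4, 11.6, 4.0, 8.0]]
[[-38.4, 17.1, 4.0, 8.0], [-35.6, 22.2, 4.0, 8.0], [-47.7, 0.4, 4.0, 8.4], [-47.1, 7.4, 4.0, 8.5], [-45.5, 14.3, 4.0, 8.4]]
[[-43.0, 20.8, 4.0, 8.5], [-39.4, 26.8, 4.0, 8.4]]
```

Call:
{"api": "play_rows", "payload": {
  "series": [
    [-33.5, -31.5, -3, 9.6],
    [-38, -25, -3, 9.6],
    [-42, -18.5, -3, 9.6],
    [-44.5, -11.5, -3, 9.6],
    [-46, -4, -3, 9.6]
  ]
}}

```text
clock: 21.5
tool_pos: [542.7, 142.4, 324.5]
tool_rot: [[-0.322, 0.947, 0.001], [0.947, 0.322, 0.0], [0.0, 0.001, -1.0]]
ft_force: [0.4, 0.1, -2.7]
grip_width: 0.682
grip_force: 30.0
```

Call:
{"api": "play_rows", "payload": {
  "series": [
    [-46, 4, -3, 9.6],
    [-44.5, 11.5, -3, 9.6],
    [-42, 0, 4, 8],
    [-41.5, 6, 4, 8],
    [-40.5, 11.5, 4, 8]
  ]
}}

```text
clock: 22.12
tool_pos: [579.6, -67.7, 318.2]
tool_rot: [[0.412, 0.911, 0.001], [0.911, -0.412, 0.0], [0.001, 0.001, -1.0]]
ft_force: [-0.7, -0.8, -1.8]
grip_width: 0.686
grip_force: 30.0
```

Call:
{"api": "play_rows", "payload": {
  "series": [
    [-38.5, 17, 4, 8],
    [-35.5, 22, 4, 8],
    [-47.5, 0.5, 4, 8.4],
    [-47, 7.5, 4, 8.4],
    [-45.5, 14.5, 4, 8.4]
  ]
}}

```text
clock: 22.75
tool_pos: [487.8, -261.7, 298.2]
tool_rot: [[0.91, 0.414, 0.002], [0.414, -0.91, 0.0], [0.001, 0.001, -1.0]]
ft_force: [1.0, -1.2, -1.7]
grip_width: 0.685
grip_force: 30.0
```

```bash
python3 plan.py 429.6,-333.9,290,7.8
```

```text
at [ 487.8 -261.7  298.2] 24.5 tilt 0.09 grip 59.6 30.0 q7 -0.81 t 22.8
[[-41.4, 20.8, 4.1, 8.3], [-38.0, 26.6, 4.1, 8.4]]
```

Call:
{"api": "play_rows", "payload": {
  "series": [
    [-41, 20.5, 4, 8.3],
    [-37, 26, 4, 8.3],
    [0, 0, 0, 0],
    [0, 0, 0, 0],
    [0, 0, 0, 0]
  ]
}}

```text
clock: 23.38
tool_pos: [432.7, -330.9, 289.7]
tool_rot: [[0.99, 0.144, 0.001], [0.144, -0.99, 0.0], [0.001, -0.0, -1.0]]
ft_force: [-0.2, 0.6, -1.7]
grip_width: 0.681
grip_force: 30.0
```

```bash
python3 plan.py 429.6,-333.9,247,7.8
```

```text
at [ 432.7 -330.9  289.7] 8.3 tilt 0.06 grip 59.3 30.0 q7 -0.91 t 23.4
[[-3.5, 2.5, 42.7, 0.5]]
```

Call:
{"api": "play_rows", "payload": {
  "series": [
    [-3.5, 2.5, 14, 0.5],
    [0, 0, 14, 0],
    [0, 0, 14, 0],
    [0, 0, 0, 0],
    [0, 0, 0, 0]
  ]
}}

```text
clock: 24.0
tool_pos: [428.8, -335.1, 247.4]
tool_rot: [[0.991, 0.132, 0.0], [0.132, -0.991, -0.0], [0.0, 0.0, -1.0]]
ft_force: [0.2, 1.1, -1.4]
grip_width: 0.684
grip_force: 30.0
```

```bash
python3 - <<'E'
from h import *
c=capture("scene");t=capture("top");s=observe();cv2.imwrite("pics/s6.png",c)
z=s["tool_pos"][2]-184.3+14;print(s["tool_pos"],z)
b=np.radians(7.8);d=40*np.array([np.cos(b),np.sin(b)]);C=np.array([428.4,-334.1])
for n,im in(("scene",c),("top",t)):
    for w in(C+d,C-d):
        uv=proj(n,[*w,z])[0];x,y=map(int,uv.round());g=im.max(2)[y-8:y+9,x-8:x+9]
        print(n,"want",w.round(1),uv.round(1),[(int(q[1]),(q[2]+[x-8,y-8]).round(1),cast(n,q[2]+[x-8,y-8],z)[0][:2].round(1)) for q in blobs(g<90,6,120)[0]])
f=lambda a,n:(lambda x,y:cv2.resize(a[y-35:y+35,x-40:x+40],(400,350),interpolation=2))(*map(int,proj(n,[*C,z])[0]))
cv2.imwrite("pics/g.png",np.hstack([f(c,"scene"),f(t,"top")]))
E
python3 plan.py 429.6,-333.9,220,7.8
```

```text
[ 428.84857674 -335.19895117  247.77190354] 77.47190354170652
scene want [ 468.  -328.7] [129.3 238.5] [(14, array([124.5, 232.8]), array([ 448.1, -328.8])), (47, array([127.7, 238.5]), array([ 465.7, -331.5])), (44, array([133.9, 243.8]), array([ 486.6, -328.3]))]
scene want [ 388.8 -339.5] [107. 219.] []
top want [ 468.  -328.7] [402.1 227.6] [(46, array([401.4, 220.9]), array([ 482.9, -327.8])), (6, array([409.2, 227.5]), array([ 468. , -344.5]))]
top want [ 388.8 -339.5] [408.8 263.4] []
at [ 428.8 -335.2  247.8] 7.6 tilt 0.06 grip 59.5 30.0 q7 -0.92 t 24.1
[[0.9, -1.2, 27.8, -0.2]]
```

View pics/g.png

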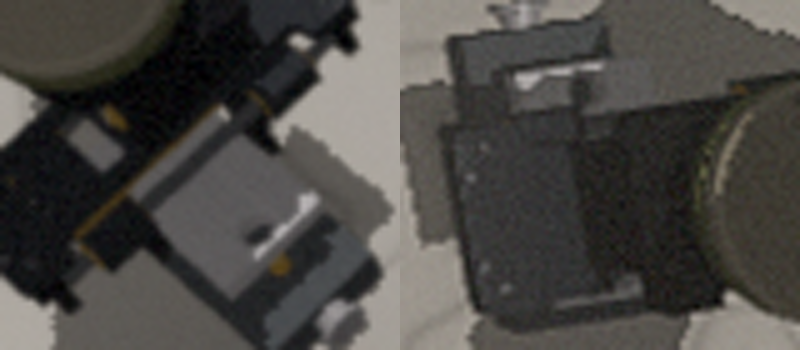

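The scene crop shows the mid plate's outer hole just short of its pin, partly lit. That matches the small correction still to be made.

Call:
{"api": "play_rows", "payload": {
  "series": [
    [0.9, -1.2, 6, -0.2],
    [0, 0, 6, 0],
    [0, 0, 6, 0],
    [0, 0, 5, 0],
    [0, 0, 0, 0]
  ]
}}

```text
clock: 24.72
tool_pos: [429.2, -333.7, 223.7]
tool_rot: [[0.991, 0.136, -0.001], [0.136, -0.991, 0.0], [-0.001, -0.001, -1.0]]
ft_force: [0.3, 0.7, -1.2]
grip_width: 0.683
grip_force: 30.0
```

Call:
{"api": "play_rows", "payload": {
  "series": [
    [0, 0, 3, 0],
    [0, 0, 3, 0],
    [0, 0, 0, 0]
  ]
}}

```text
clock: 25.1
tool_pos: [429.3, -333.7, 218.0]
tool_rot: [[0.991, 0.136, -0.0], [0.136, -0.991, 0.0], [-0.0, -0.0, -1.0]]
ft_force: [-1.1, 0.2, -1.5]
grip_width: 0.687
grip_force: 30.0
```

Call:
{"api": "play_rows", "payload": {
  "series": [
    [0, 0, 1.5, 0],
    [0, 0, 0, 0]
  ]
}}

```text
clock: 25.35
tool_pos: [429.3, -333.8, 216.7]
tool_rot: [[0.991, 0.136, 0.0], [0.136, -0.991, -0.0], [0.0, 0.0, -1.0]]
ft_force: [0.1, -0.4, -1.2]
grip_width: 0.685
grip_force: 30.0
```

Call:
{"api": "play_rows", "payload": {
  "series": [
    [0, 0, 0, 0],
    [0, 0, 0, 0],
    [0, 0, 0, 0],
    [0, 0, 0, 0],
    [0, 0, 0, 0]
  ],
  "jaw": 1
}}

```text
clock: 25.98
tool_pos: [429.4, -333.8, 216.8]
tool_rot: [[0.991, 0.136, 0.0], [0.136, -0.991, -0.0], [0.0, 0.0, -1.0]]
ft_force: [-1.3, -0.4, -0.1]
grip_width: 0.992
grip_force: 0.0
```

Call:
{"api": "play_rows", "payload": {
  "series": [
    [0, 0, -30, 0],
    [0, 0, -40, 0],
    [0, 0, -40, 0]
  ]
}}

```text
clock: 26.35
tool_pos: [429.2, -333.7, 327.9]
tool_rot: [[0.991, 0.136, -0.0], [0.136, -0.991, 0.0], [-0.0, -0.0, -1.0]]
ft_force: [-0.9, -1.4, -0.1]
grip_width: 1.0
grip_force: 0.0
```

```bash
python3 plan.py 580,-150,330,60 580,20,330,110
```

```text
at [ 429.2 -333.7  327.9] 7.8 tilt 0.01 grip 87.0 0.0 q7 -0.9 t 26.4
[[29.1, -26.9, -0.3, -8.7], [32.8, -22.2, -0.4, -8.7], [35.8, -17.0, -0.3, -8.7], [37.9, -11.4, -0.4, -8.7], [39.2, -5.5, -0.3, -8.7]]
[[39.6, 0.4, -0.4, -8.7], [24.5, -14.2, 0.0, -8.3], [26.3, -10.5, 0.0, -8.3], [27.6, -6.5, 0.0, -8.4], [28.2, -2.5, 0.0, -8.3]]
[[28.3, 1.7, 0.0, -8.4], [27.8, 5.7, 0.0, -8.3]]
```

Call:
{"api": "play_rows", "payload": {
  "series": [
    [29, -27, 0, -8.7],
    [33, -22, 0, -8.7],
    [36, -17, 0, -8.7],
    [38, -11.5, 0, -8.7],
    [39, -5.5, 0, -8.7]
  ]
}}

```text
clock: 26.98
tool_pos: [555.9, -179.7, 326.8]
tool_rot: [[0.622, 0.783, 0.0], [0.783, -0.622, -0.0], [-0.0, 0.0, -1.0]]
ft_force: [-0.1, -0.3, -0.8]
grip_width: 1.0
grip_force: 0.0
```

Call:
{"api": "play_rows", "payload": {
  "series": [
    [39.5, 0.5, 0, -8.7],
    [24.5, -14, 0, -8.3],
    [26.5, -10.5, 0, -8.3],
    [27.5, -6.5, 0, -8.3],
    [28, -2.5, 0, -8.3]
  ]
}}

```text
clock: 27.6
tool_pos: [580.5, -36.2, 326.7]
tool_rot: [[-0.061, 0.998, 0.0], [0.998, 0.061, -0.0], [-0.0, 0.0, -1.0]]
ft_force: [0.3, 0.4, -0.5]
grip_width: 1.002
grip_force: 0.0
```

```bash
python3 - <<'E'
from h import *
t=capture("top");c=capture("scene");cv2.imwrite("pics/t7.png",t);cv2.imwrite("pics/s7.png",c)
f=lambda a,x,y:cv2.resize(a[y-36:y+36,x-48:x+48],(400,300),interpolation=2)
cv2.imwrite("pics/k.png",np.vstack([np.hstack([f(t,106,240),f(c,318,102)]),np.hstack([f(t,397,244),f(c,124,238)])]))
E
```

```text
(no output)
```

View pics/k.png

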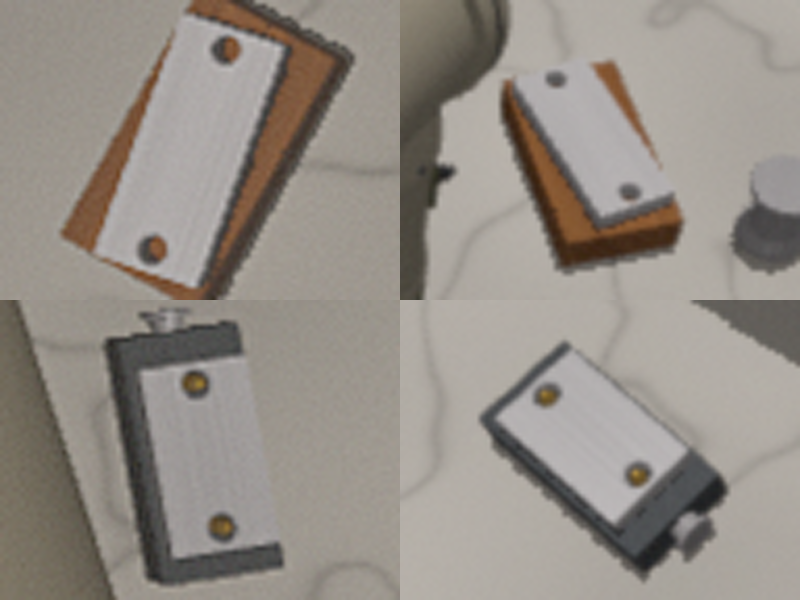

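The mid plate is seated on port_mid. The long plate lies alone on the stand, with its holes clearly visible. I'll measure it by its white contour and the holes inside it.

```bash
python3 - <<'E'
from h import *
for n,c0 in(("top",(107,240)),("scene",(321,100))):
    im=cv2.imread(f"pics/{'ts'[n=='scene']}7.png");g=im.max(2);hs=cv2.cvtColor(im,40)[...,1]
    m=((im.min(2)>161-8*(n=='scene'))).astype(np.uint8)
    nn,l,s,c=cv2.connectedComponentsWithStats(m);k=l[c0[1],c0[0]];m=(l==k).astype(np.uint8)
    cs,h=cv2.findContours(m,cv2.RETR_CCOMP,1)
    o=max(cs,key=cv2.contourArea);print(n,s[k][4],cv2.minAreaRect(o))
    hh=[q for q,w in zip(cs,h[0]) if w[3]>=0 and 15<cv2.contourArea(q)<150]
    P=[]
    for q in hh:
        (u,v),r=cv2.minEnclosingCircle(q);print((round(u,1),round(v,1)),round(r,1));P.append((u,v))
    if len(P)==2:
        W=cast(n,P,44);v=W[0]-W[1];print(W.round(1).tolist(),W.mean(0).round(1),np.linalg.norm(v).round(1),np.degrees(np.arctan2(v[1],v[0])).round(1))
    B=cv2.boxPoints(cv2.minAreaRect(o));W=cast(n,B,44);print("box",W.mean(0).round(1),[np.linalg.norm(W[i]-W[i-1]).round(1) for i in(1,2)],[np.degrees(np.arctan2(*(W[i]-W[i-1])[1::-1])).round(1) for i in(1,2)])
E
python3 plan.py 540,150,310,140 
```

```text
top 1373 ((102.72625732421875, 239.62771606445312), (24.86180877685547, 61.34288024902344), 19.98310661315918)
(94.1, 263.7) 5.1
(111.9, 215.5) 5.1
[[395.0, 370.4, 44.0], [504.9, 331.8, 44.0]] [450.  351.1  44. ] 116.5 160.7
box [450.  351.7  44. ] [np.float64(139.2), np.float64(58.4)] [np.float64(-18.8), np.float64(-110.5)]
scene 89904 ((255.5, 191.5), (383.0, 511.0), 90.0)
(237.5, 348.5) 5.1
(249.0, 339.5) 4.0
(194.5, 315.5) 3.5
(188.4, 311.6) 6.6
(260.0, 305.5) 3.0
(246.0, 290.5) 7.6
(306.5, 291.0) 23.7
(29.5, 270.0) 4.0
(329.5, 269.0) 8.2
(254.2, 266.2) 3.3
(22.5, 264.0) 4.0
(194.5, 270.5) 15.5
(132.9, 243.3) 4.3
(111.0, 224.5) 4.3
(81.0, 228.5) 18.5
(321.0, 200.0) 15.0
(356.5, 199.5) 4.7
(87.0, 191.5) 4.7
(302.5, 159.5) 3.8
(320.5, 155.5) 3.8
(72.5, 144.5) 10.5
(324.0, 143.5) 8.7
(74.0, 132.0) 10.2
(413.0, 135.0) 18.4
(445.5, 109.5) 5.7
(66.6, 94.3) 5.9
(307.0, 84.5) 3.4
(323.0, 92.5) 14.8
(77.0, 80.5) 3.4
(307.5, 73.0) 7.2
(370.3, 24.5) 4.5
(298.5, 26.0) 11.2
(331.0, 17.1) 3.1
(279.0, 16.0) 8.0
(277.0, 8.5) 7.0
box [453.3 108.   44. ] [np.float64(1816.8), np.float64(1308.5)] [np.float64(48.3), np.float64(-59.7)]
at [580.4 -33.5 326.9] 93.7 tilt 0.09 grip 87.1 0.0 q7 -0.12 t 27.7
[[37.1, -5.7, 3.4, -9.3], [37.6, 0.3, 3.4, -9.3], [37.0, 6.4, 3.4, -9.2], [35.5, 12.3, 3.4, -9.3], [33.1, 17.8, 3.3, -9.2]]
```

```bash
python3 - <<'E'
from h import *
W=cast("scene",[(307.05,84.45),(325,111.5)],44);v=W[0]-W[1];print(W.mean(0),np.linalg.norm(v),np.degrees(np.arctan2(v[1],v[0])))
E
python3 plan.py 540,160,310,150 450,351.2,260,160.9
```

```text
[449.86995921 350.12486704  44.        ] 116.08602481511977 160.94438804305292
at [580.4 -33.5 326.9] 93.7 tilt 0.09 grip 87.1 0.0 q7 -0.12 t 27.7
[[32.6, -4.7, 2.8, -9.4], [32.9, 0.7, 2.8, -9.4], [32.4, 6.1, 2.8, -9.4], [30.9, 11.3, 2.8, -9.4], [28.7, 16.2, 2.9, -9.4]]
[[25.6, 20.7, 2.8, -9.3], [34.7, 24.1, 10.0, -2.2], [33.8, 25.4, 10.0, -2.2], [32.8, 26.7, 10.0, -2.2], [31.7, 27.9, 10.0, -2.2]]
[[30.7, 29.1, 10.0, -2.1]]
```

The long plate's centre is about (449.9, 350.7), heading 160.9°.

Call:
{"api": "play_rows", "payload": {
  "series": [
    [32.5, -4.5, 3, -9.4],
    [33, 0.5, 3, -9.4],
    [32.5, 6, 3, -9.4],
    [31, 11.5, 3, -9.4],
    [28.5, 16, 3, -9.4]
  ]
}}

```text
clock: 28.32
tool_pos: [548.1, 124.4, 311.7]
tool_rot: [[-0.77, 0.638, 0.0], [0.638, 0.77, -0.0], [-0.001, -0.0, -1.0]]
ft_force: [-0.7, -0.4, 0.1]
grip_width: 0.999
grip_force: 0.0
```

Call:
{"api": "play_rows", "payload": {
  "series": [
    [25.5, 20.5, 3, -9.3],
    [34.5, 24, 10, -2.2],
    [34, 25.5, 10, -2.2],
    [33, 26.5, 10, -2.2],
    [31.5, 28, 10, -2.2]
  ]
}}

```text
clock: 28.95
tool_pos: [470.8, 310.1, 268.3]
tool_rot: [[-0.928, 0.371, 0.0], [0.371, 0.928, -0.001], [-0.001, -0.0, -1.0]]
ft_force: [1.1, 0.1, -0.4]
grip_width: 1.0
grip_force: 0.0
```

Call:
{"api": "play_rows", "payload": {
  "series": [
    [30, 29, 10, -2.1],
    [0, 0, 0, 0],
    [0, 0, 0, 0],
    [0, 0, 0, 0],
    [0, 0, 0, 0]
  ]
}}

```text
clock: 29.58
tool_pos: [454.4, 346.9, 258.9]
tool_rot: [[-0.941, 0.337, 0.001], [0.337, 0.941, -0.0], [-0.001, -0.0, -1.0]]
ft_force: [0.6, 0.1, -0.3]
grip_width: 1.001
grip_force: 0.0
```

```bash
python3 plan.py 449.9,350.7,214.3,160.9
```

```text
at [454.4 346.9 258.9] 160.3 tilt 0.04 grip 87.1 0.0 q7 0.18 t 29.6
[[5.5, 2.1, 44.6, -0.6]]
```

Call:
{"api": "play_rows", "payload": {
  "series": [
    [5.5, 2, 15, -0.6],
    [0, 0, 15, 0],
    [0, 0, 14, 0],
    [0, 0, 0, 0],
    [0, 0, 0, 0]
  ]
}}

```text
clock: 30.2
tool_pos: [449.1, 351.5, 214.0]
tool_rot: [[-0.946, 0.326, -0.001], [0.326, 0.946, -0.0], [0.0, -0.001, -1.0]]
ft_force: [0.2, 0.3, 0.7]
grip_width: 0.996
grip_force: 0.0
```

Call:
{"api": "play_rows", "payload": {
  "series": [
    [0, 0, 0, 0],
    [0, 0, 0, 0],
    [0, 0, 0, 0],
    [0, 0, 0, 0],
    [0, 0, 0, 0]
  ],
  "jaw": -1,
  "squeeze": 35
}}

```text
clock: 30.82
tool_pos: [449.2, 351.3, 214.7]
tool_rot: [[-0.945, 0.326, -0.0], [0.326, 0.945, -0.001], [-0.0, -0.001, -1.0]]
ft_force: [-1.7, -2.2, 2.5]
grip_width: 0.685
grip_force: 35.0
```

Call:
{"api": "play_rows", "payload": {
  "series": [
    [0, 0, 0, 0],
    [0, 0, -5, 0],
    [0, 0, -15, 0],
    [0, 0, -30, 0],
    [0, 0, -30, 0]
  ]
}}

```text
clock: 31.45
tool_pos: [449.0, 351.8, 296.4]
tool_rot: [[-0.946, 0.325, 0.0], [0.325, 0.946, 0.001], [-0.0, 0.001, -1.0]]
ft_force: [0.3, 0.7, -2.0]
grip_width: 0.681
grip_force: 35.0
```

```bash
python3 plan.py 560,130,310,165 460.3,-17.3,280,183
```

```text
at [449.  351.8 296.4] 161.0 tilt 0.04 grip 59.2 35.0 q7 0.21 t 31.4
[[-35.4, -34.7, -2.7, -0.8], [-34.9, -35.2, -2.7, -0.8], [-34.5, -35.7, -2.7, -0.8], [-33.9, -36.2, -2.7, -0.8], [-33.5, -36.7, -2.8, -0.8]]
[[14.6, -42.0, 7.5, -4.5], [17.8, -40.7, 7.5, -4.5], [21.0, -39.2, 7.5, -4.5], [24.0, -37.5, 7.5, -4.5]]
```

Call:
{"api": "play_rows", "payload": {
  "series": [
    [-35.5, -34.5, -3, -0.8],
    [-35, -35, -3, -0.8],
    [-34.5, -35.5, -3, -0.8],
    [-34, -36, -3, -0.8],
    [-33.5, -36.5, -3, -0.8]
  ]
}}

```text
clock: 32.08
tool_pos: [561.3, 129.3, 311.0]
tool_rot: [[-0.966, 0.258, 0.001], [0.258, 0.966, 0.0], [-0.001, 0.001, -1.0]]
ft_force: [0.5, 0.1, -3.0]
grip_width: 0.68
grip_force: 35.0
```

Call:
{"api": "play_rows", "payload": {
  "series": [
    [14.5, -42, 7.5, -4.5],
    [18, -40.5, 7.5, -4.5],
    [21, -39, 7.5, -4.5],
    [24, -37.5, 7.5, -4.5],
    [0, 0, 0, 0]
  ]
}}

```text
clock: 32.7
tool_pos: [459.4, -19.1, 279.7]
tool_rot: [[-0.999, -0.048, -0.001], [-0.048, 0.999, -0.003], [0.001, -0.003, -1.0]]
ft_force: [0.5, 0.7, -3.2]
grip_width: 0.684
grip_force: 35.0
```

Call:
{"api": "play_rows", "payload": {
  "series": [
    [0, 0, 0, 0],
    [0, 0, 0, 0]
  ]
}}

```text
clock: 32.95
tool_pos: [461.4, -15.0, 280.4]
tool_rot: [[-0.999, -0.054, 0.001], [-0.054, 0.999, 0.0], [-0.001, 0.0, -1.0]]
ft_force: [-0.4, -0.8, -3.2]
grip_width: 0.684
grip_force: 35.0
```

```bash
python3 plan.py 459.4,-17.3,245,183
```

```text
at [461.4 -15.  280.4] -176.9 tilt 0.08 grip 59.5 35.0 q7 1.41 t 33.0
[[2.1, -2.2, 35.4, 0.1]]
```

Call:
{"api": "play_rows", "payload": {
  "series": [
    [2, -2.2, 15, 0.1],
    [0, 0, 15, 0],
    [0, 0, 5, 0],
    [0, 0, 0, 0],
    [0, 0, 0, 0]
  ]
}}

```text
clock: 33.58
tool_pos: [459.1, -18.5, 245.0]
tool_rot: [[-0.999, -0.051, 0.0], [-0.051, 0.999, 0.0], [-0.0, 0.0, -1.0]]
ft_force: [-0.3, -0.4, -2.9]
grip_width: 0.684
grip_force: 35.0
```

```bash
python3 - <<'E'
from h import *
c=capture("scene");t=capture("top");s=observe()
z=s["tool_pos"][2]-184.5+14;C=np.array([460.3,-17.3]);d=58*np.array([.9986,.052])
print(z,C+d,C-d,proj("scene",[[*(C+d),z],[*(C-d),z]]).round(1),proj("top",[[*(C+d),z],[*(C-d),z]]).round(1))
f=lambda a,n:(lambda x,y:(print(x,y),cv2.resize(a[y-36:y+36,x-40:x+40],(400,360),interpolation=2))[1])(*map(int,proj(n,[*C,z])[0]))
cv2.imwrite("pics/m.png",np.hstack([f(c,"scene"),f(t,"top")]))
E
python3 plan.py 459.4,-17.3,220,183
```

```text
74.60181485438235 [518.2188 -14.284 ] [402.3812 -20.316 ] [[241.3 176.4]
 [211.  150.4]] [[261.1 207.1]
 [264.7 259.1]]
225 163
262 232
at [459.1 -18.6 245.1] -177.1 tilt 0.04 grip 59.6 35.0 q7 1.36 t 33.7
[[-0.3, 1.2, 25.1, -0.1]]
```

View pics/m.png

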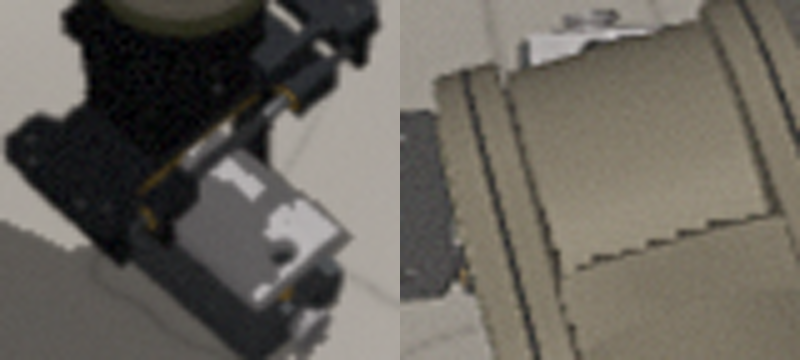

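The hole shows at about scene (241.2,177.2), against a target of (241.3,176.4). That fits the 1.2 mm correction, so I'll lower.

Call:
{"api": "play_rows", "payload": {
  "series": [
    [-0.3, 1.2, 6, 0],
    [0, 0, 6, 0],
    [0, 0, 5, 0],
    [0, 0, 4, 0],
    [0, 0, 0, 0]
  ]
}}

```text
clock: 34.3
tool_pos: [459.0, -17.4, 223.4]
tool_rot: [[-0.999, -0.051, -0.001], [-0.051, 0.999, 0.0], [0.001, 0.0, -1.0]]
ft_force: [-0.0, 0.1, -3.1]
grip_width: 0.684
grip_force: 35.0
```

Call:
{"api": "play_rows", "payload": {
  "series": [
    [0, 0, 3, 0],
    [0, 0, 3, 0],
    [0, 0, 1, 0],
    [0, 0, 0, 0]
  ]
}}

```text
clock: 34.8
tool_pos: [459.2, -17.4, 216.7]
tool_rot: [[-0.999, -0.051, -0.0], [-0.051, 0.999, 0.0], [0.0, 0.0, -1.0]]
ft_force: [0.2, 0.5, -3.1]
grip_width: 0.686
grip_force: 35.0
```

Call:
{"api": "play_rows", "payload": {
  "series": [
    [0, 0, 0, 0],
    [0, 0, 0, 0],
    [0, 0, 0, 0],
    [0, 0, 0, 0],
    [0, 0, 0, 0]
  ],
  "jaw": 1
}}

```text
clock: 35.42
tool_pos: [459.2, -17.4, 216.8]
tool_rot: [[-0.999, -0.051, 0.0], [-0.051, 0.999, -0.0], [-0.0, -0.0, -1.0]]
ft_force: [-0.2, 0.2, 0.6]
grip_width: 0.995
grip_force: 0.0
```

Call:
{"api": "play_rows", "payload": {
  "series": [
    [0, 0, -30, 0],
    [0, 0, -40, 0],
    [0, 0, -40, 0],
    [0, 40, -20, 0],
    [0, 45, 0, 0]
  ]
}}

```text
clock: 36.05
tool_pos: [455.3, 68.2, 348.4]
tool_rot: [[-0.999, -0.048, 0.003], [-0.048, 0.999, -0.001], [-0.003, -0.001, -1.0]]
ft_force: [0.8, 0.4, -1.3]
grip_width: 1.002
grip_force: 0.0
```

Call:
{"api": "play_rows", "payload": {
  "series": [
    [0, 45, 0, 0],
    [0, 45, 0, 0],
    [0, 45, 0, 0],
    [0, 0, 0, 0],
    [0, 0, 0, 0]
  ]
}}

```text
clock: 36.67
tool_pos: [448.1, 202.1, 346.5]
tool_rot: [[-0.999, -0.051, -0.0], [-0.051, 0.999, -0.0], [0.0, -0.0, -1.0]]
ft_force: [-0.3, -0.3, -0.9]
grip_width: 1.002
grip_force: 0.0
```

```bash
python3 - <<'E'
from h import *
t=capture("top");c=capture("scene")
cv2.imwrite("pics/n.png",np.hstack([cv2.resize(t[120:300,130:430],(400,240),interpolation=2),cv2.resize(c[125:275,90:340],(400,240),interpolation=2)]))
E
```

```text
(no output)
```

View pics/n.png

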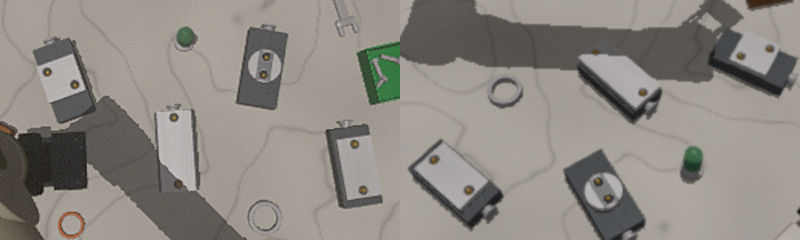

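All four plates lie flat on their blocks with pins in both holes, and the gauge is standing. Handing in.

```bash
python3 -c "
from cell import *
print(sign_off())"
```

```text
the job is handed in; nothing more can be done
None
```

All four plates are seated on their matching blocks, taken from the top of the pile down, and the gauge was left standing; the job was handed in at about 37 s, but the hand-in returned no verdict.

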